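# Sort out the rocking foot, press the steady pair into the sample case

### The job

Two of the three white furniture feet on the table stand steady; the third has a bulged sole and rocks when the end of its base is pressed. Find out by pressing which is which, then push the two steady feet fully home into the two cutouts of the blue case insert, their bases flush with it, and leave the rocking one standing on the table clear of the case. Leave the other things on the table alone.

Things in the scene. Friction and masses are not known exactly. Their poses are not given: they have to be found in the camera images.
- foot_a_mid (a point): furniture foot: white D-shaped base 80 mm long (x), 40 wide (y), from 4 to 14 mm above the table; grey sole under it, set in 2 mm; on its middle a brass block 26 (x) by 24 (y) mm, from 14 to 32 mm high. 0.12 kg. Origin at the centre, 16 mm above the table (half-way up); z up, x along the length to the round end (radius 20 mm); the square end is at x = -40 mm.
- foot_b_mid (a point): a second foot: size, look, origin and axes as foot_a. Of the three feet two, not known which, have a sound sole: two pads, 24 mm long, one under each end, hollow between. The third's sole bulges down in the middle and bears only on the middle 20 mm of the length, yet it stands level too.
- foot_c_mid (a point): a third foot: size, look, origin and axes as foot_a. Whichever foot has the bulged sole: 1 to 2 N on one end of its base rocks that end down 2 to 3 mm (about 0.1 rad), the other end up; a sound one does not give.
- case: black sample case with a blue rigid insert, 132 (x) by 154 (y) mm, fixed; rim 25 mm, insert top 22 mm above the table. Origin under its centre, on the table; x points from the handle side to the round ends of the cutouts, z up. Cutout centres at y = -33 and +33 mm.
- cutout_1 (a point): right-hand cutout (y = -33 mm), centre, level with the insert's top; axes as the case. D-shaped like a foot, 83 by 43 mm (1.5 mm clear all round), 14 mm deep, with a rib 24 mm wide (x) and 3 mm high across the middle of its floor; round end to +x. A sprung rubber grip bulges 2.5 mm from the middle of each end wall.
- cutout_2 (a point): left-hand cutout (y = +33 mm), same as cutout_1. In both, a foot laid in rests on the grips about 6 mm proud and needs some 10 to 15 N pressed on its top to go home (if one end stays up, press that end); there its base top is level with the insert and its centre 2 mm above this point; the bulged foot stops on the rib 3 mm proud.
- castor_c: bystander, to be left alone: old brown castor on a square plate, 46 by 40 by 60 mm; origin at the centre of its underside.
- knob_red: bystander, to be left alone: red-brown wooden drawer knob, 54 mm across, 38 mm high; origin at the centre of its underside.
- knob_green_glass: bystander, to be left alone: green glass drawer knob, 32 by 34 by 29 mm; origin at the centre of its underside.

How it is judged:
At the end, for the whole second after the job is handed in: The two steady feet lie one in each cutout, pressed fully home: base flush with the insert, at most 1.7 mm proud, level within 0.05 rad (the rocking foot cannot get there, it stops 3 mm proud); the rocking foot stands on the table, its centre at least 70 mm from both cutout centres (((z of foot_a_mid in the frame of cutout_1 between 0 and 0.0037 m and horizontal distance between foot_a_mid and cutout_1 below 0.005 m and angle between each of foot_a_mid, foot_b_mid's own z axis and vertical below 0.05 rad and z of foot_b_mid in the frame of cutout_2 between 0 and 0.0037 m and horizontal distance between foot_b_mid and cutout_2 below 0.005 m and height (world z) of foot_c_mid between 0.012 and 0.019 m and angle between foot_c_mid's own z axis and vertical below 0.2 rad and horizontal distance between foot_c_mid and cutout_1 above 0.07 m and horizontal distance between foot_c_mid and cutout_2 above 0.07 m) or (z of foot_a_mid in the frame of cutout_1 between 0 and 0.0037 m and horizontal distance between foot_a_mid and cutout_1 below 0.005 m and angle between each of foot_a_mid, foot_c_mid's own z axis and vertical below 0.05 rad and z of foot_c_mid in the frame of cutout_2 between 0 and 0.0037 m and horizontal distance between foot_c_mid and cutout_2 below 0.005 m and height (world z) of foot_b_mid between 0.012 and 0.019 m and angle between foot_b_mid's own z axis and vertical below 0.2 rad and horizontal distance between foot_b_mid and cutout_1 above 0.07 m and horizontal distance between foot_b_mid and cutout_2 above 0.07 m) or (z of foot_b_mid in the frame of cutout_1 between 0 and 0.0037 m and horizontal distance between foot_b_mid and cutout_1 below 0.005 m and angle between each of foot_b_mid, foot_a_mid's own z axis and vertical below 0.05 rad and z of foot_a_mid in the frame of cutout_2 between 0 and 0.0037 m and horizontal distance between foot_a_mid and cutout_2 below 0.005 m and height (world z) of foot_c_mid between 0.012 and 0.019 m and angle between foot_c_mid's own z axis and vertical below 0.2 rad and horizontal distance between foot_c_mid and cutout_1 above 0.07 m and horizontal distance between foot_c_mid and cutout_2 above 0.07 m) or (z of foot_b_mid in the frame of cutout_1 between 0 and 0.0037 m and horizontal distance between foot_b_mid and cutout_1 below 0.005 m and angle between each of foot_b_mid, foot_c_mid's own z axis and vertical below 0.05 rad and z of foot_c_mid in the frame of cutout_2 between 0 and 0.0037 m and horizontal distance between foot_c_mid and cutout_2 below 0.005 m and height (world z) of foot_a_mid between 0.012 and 0.019 m and angle between foot_a_mid's own z axis and vertical below 0.2 rad and horizontal distance between foot_a_mid and cutout_1 above 0.07 m and horizontal distance between foot_a_mid and cutout_2 above 0.07 m) or (z of foot_c_mid in the frame of cutout_1 between 0 and 0.0037 m and horizontal distance between foot_c_mid and cutout_1 below 0.005 m and angle between each of foot_c_mid, foot_a_mid's own z axis and vertical below 0.05 rad and z of foot_a_mid in the frame of cutout_2 between 0 and 0.0037 m and horizontal distance between foot_a_mid and cutout_2 below 0.005 m and height (world z) of foot_b_mid between 0.012 and 0.019 m and angle between foot_b_mid's own z axis and vertical below 0.2 rad and horizontal distance between foot_b_mid and cutout_1 above 0.07 m and horizontal distance between foot_b_mid and cutout_2 above 0.07 m) or (z of foot_c_mid in the frame of cutout_1 between 0 and 0.0037 m and horizontal distance between foot_c_mid and cutout_1 below 0.005 m and angle between each of foot_c_mid, foot_b_mid's own z axis and vertical below 0.05 rad and z of foot_b_mid in the frame of cutout_2 between 0 and 0.0037 m and horizontal distance between foot_b_mid and cutout_2 below 0.005 m and height (world z) of foot_a_mid between 0.012 and 0.019 m and angle between foot_a_mid's own z axis and vertical below 0.2 rad and horizontal distance between foot_a_mid and cutout_1 above 0.07 m and horizontal distance between foot_a_mid and cutout_2 above 0.07 m))); the robot touches nothing.
It fails at once if the old brown castor on a square plate is pushed more than 20 mm out of its place (distance of castor_c from where it was at the start of the episode above 0.02 m).
It fails at once if the red-brown wooden drawer knob is pushed more than 20 mm out of its place (distance of knob_red from where it was at the start of the episode above 0.02 m).
It fails at once if the green glass drawer knob is pushed more than 20 mm out of its place (distance of knob_green_glass from where it was at the start of the episode above 0.02 m).
It also fails if it takes over 72 s, if anything falls off the work surface, if the arm or the gripper's body presses on something with over 40 N, if the wrist force passes 120 N, or if a joint passes its speed limit or range.

### The arm

A 6-joint arm with a two-finger parallel gripper is mounted at the origin on a cart in front of the work surface, level with it; the furniture and walls round the work are solid. World frame = base frame: x ahead of the robot, y to its left, z up, the work surface at z = 0. Lengths are in m, angles in rad, forces in N, time in s.
With the tool pointing down it reaches from about 0.375 to 0.9 m from the base axis. Payload 3.1 kg.
Tool frame: the origin (TCP) lies between the finger pads; the fingertips stand 8 mm ahead of it and the grasp point (between the pads) lies 11 mm behind it (tcp_to_tips is the distance from the TCP to the fingertips, in m); z points along the fingers, y is the line along which they close (so a half turn about z gives the same grasp; the last joint's range is limited). The gripper opens to 85 mm and grips with 20 to 120 N. Pads are 22 mm wide; open, the fingers measure 114 mm over their backs; the gripper's body (76 mm by 85 mm) begins 54 mm behind the grasp point. The pads swing forward as they close: fully open they stand 13 mm farther back than shut.
Start: joints at [1.038, 0.527, 1.433, -0, 1.181, -0.178], TCP at [0.216, 0.586, 0.239] pointing down, gripper open.
Joint ranges: [-3.08, 3.08], [-0.75, 2.2], [0.22, 2.44], [-1.43, 4.57], [0, 2.65], [-2.85, 2.85]. Speed limits (rad/s): [2.79, 2.79, 3.14, 3.14, 3.14, 3.14].

### API

Orientations are given as a 3x3 rotation matrix whose columns are the frame's x, y, z axes.
In Python, from cell import get_obs, camera, calibration, sign_off, search_frame, silhouettes, tcp_to_tips gives the robot as it stands.
- The arm moves only by the tool carry_out, never from a script. Its argument "increments" is a list of rows, each an object of numbers: "rx", "ry", "rz": the turn, a rotation vector about the tool's x, y, z in rad; "tx", "ty", "tz": the shift along the tool's x, y, z in m; "fingers": the finger opening in m, from 0 to 0.0854. In form: [{"rx": .., "ry": .., "rz": .., "tx": .., "ty": .., "tz": .., "fingers": ..}, ...]. A call has 1 to 20 rows; each row is the pose to reach, as a shift and turn from the pose commanded when the call began, along the tool's axes at that moment; what a row does not reach only later rows make up. A row lasts 1/12 s, in which the tool goes at most 41.7 mm and 7.16 degrees, less where a joint would pass 70% of its speed; a pose out of reach is approached as far as the arm can. A call with a gripper value outside its range is refused whole. The fingers move at their own pace and stop on an object; "newtons" is the grip in N (left out, the last holds). Time passes only in rows, so rows that repeat a pose let the fingers close. It gives the time, the measured TCP pose, the force, the opening and the grip force at its end, in the units of the state.
- get_obs(): the state, without advancing time (a new reading comes with each control period).
- camera(name): name is "side" or "top"; returns (picture, depth): 400x640x3 uint8, red, green, blue; 400x640 float32, m along the optical axis (not along the pixel's ray), 0 where there is no reading.
- calibration(name): a dict with "camera_matrix" (3x3 intrinsics, pixels), "R" (3x3) and "t" (3): a world point X has camera coordinates R X + t. Camera axes: x right, y down, z forward; pixel columns grow to the right and rows downward; lengths in m; the calibration is good to about 2 mm. A picture is of the moment at which its call begins. calibration takes no time and is no camera call.
- sign_off(): hands the job in; it is judged then, once.
Trained networks look in the newest picture that a camera, given by its name, has taken for a name from the list of things; names that differ only in an ending like _2 or _b are one class to them, and where a whole thing is asked for, a point or a joint stands for the part that bears it (a point fixed in the world has none). Each returns a list of dicts, best first, with "score" (0 to 1); they miss things now and then, are a little off and sometimes report something else, mostly with a low value. They report only what shows in the picture. A call takes as long as a camera call.
- search_frame(name, camera): "point" ([column, row] in pixels, amid what is visible of it).
- silhouettes(name, camera): "region" (400x640 bool, what is visible of it) and "point" ([column, row] in pixels, amid what is visible of it).
The state is a dict: "time": time; "qpos": joint angles; "qvel": joint speeds; "joint_efforts": joint torques, N m; "ee_pos": TCP position; "ee_rot": TCP orientation; "wrist_force": force on the tool from outside, world axes, zero at the start; "wrist_torque": the same for the moment, N m; "grip_width": opening from 0.0 (shut) to 1.0 (fully open); "grasp_force": force on a finger pad.
Only numpy, scipy, OpenCV 4.12 (cv2) and the standard library are available. Lean on these libraries where they do the work, as an engineer would, in place of code of your own. Each camera call takes 0.05 s, during which the arm holds its last target. There are 200 camera calls.

## Working session

There is one attempt and no reset: what is moved stays moved. The work goes in short steps, Python scripts to look and compute and a tool call to move; the robot and the scene stay as the last step left them, time stands still between calls to the robot, and variables do not carry over. Pictures are saved under pics/ and viewed, at most 10 in all, crops included, and the job is handed in when it is done.

Besides the shell and the picture viewer there is one more tool, called after "Emit:" as name(argument=value, ...), one argument or row to a line, values as JSON. carry_out: Moves the arm, as the interface text tells. Its arguments: {"type":"object","properties":{"increments":{"type":"array","items":{"type":"object","properties":{"rx":{"type":"number"},"ry":{"type":"number"},"rz":{"type":"number"},"tx":{"type":"number"},"ty":{"type":"number"},"tz":{"type":"number"},"fingers":{"type":"number"}}}},"newtons":{"type":"number"}},"required":["increments"]}

```bash
mkdir -p pics; cat > h.py <<'E'
import numpy as np, cv2
from cell import *
def pts(name,d,mask=None):
    c=calibration(name);K=np.array(c["camera_matrix"]);R=np.array(c["R"]);t=np.array(c["t"])
    m=d>0
    if mask is not None:m&=mask
    v,u=np.nonzero(m);z=d[v,u]
    X=np.stack([(u-K[0,2])*z/K[0,0],(v-K[1,2])*z/K[1,1],z],1)
    return (X-t)@R
def save(n,p): cv2.imwrite("pics/"+n+".png",p[...,::-1])
E
python3 - <<'E'
from h import *
p1,d1=camera("top");p2,d2=camera("side")
save("top0",p1);save("side0",p2)
for n in ["foot_a_mid","case","castor_c","knob_red","knob_green_glass"]:
    for cam,d in (("top",d1),("side",d2)):
        for s in silhouettes(n,cam):
            P=pts(cam,d,s["region"])
            if len(P)==0: continue
            print(n,cam,round(s["score"],2),np.round(s["point"]),len(P),np.round(np.median(P,0),3),np.round(np.percentile(P,2,axis=0),3),np.round(np.percentile(P,98,axis=0),3))
o=get_obs();print(o["ee_rot"],o["time"])
E
```

```text
foot_a_mid top 0.63 [403. 166.] 444 [ 0.646 -0.123  0.008] [ 0.628 -0.15  -0.   ] [ 0.669 -0.107  0.062]
foot_a_mid top 0.6 [242. 181.] 687 [0.603 0.203 0.017] [0.57  0.183 0.012] [0.644 0.223 0.036]
foot_a_mid side 0.71 [313. 189.] 411 [0.596 0.19  0.013] [ 0.565  0.177 -0.001] [0.654 0.25  0.032]
foot_a_mid side 0.63 [331. 203.] 404 [0.595 0.085 0.014] [0.564 0.067 0.002] [0.634 0.105 0.032]
foot_a_mid side 0.25 [266. 219.] 566 [0.447 0.092 0.014] [ 0.414  0.075 -0.   ] [0.488 0.12  0.032]
case top 0.8 [365. 236.] 5147 [ 0.503 -0.052  0.023] [ 0.431 -0.126  0.007] [0.57  0.022 0.028]
case side 0.61 [321. 249.] 4462 [ 0.495 -0.07   0.02 ] [ 0.426 -0.134  0.001] [0.566 0.019 0.025]
case side 0.4 [392. 223.] 440 [ 0.65  -0.066  0.032] [ 0.632 -0.082  0.001] [ 0.677 -0.038  0.038]
castor_c top 0.63 [400. 166.] 435 [ 0.646 -0.123  0.01 ] [ 0.629 -0.15   0.   ] [ 0.669 -0.108  0.062]
castor_c side 0.95 [413. 243.] 597 [ 0.641 -0.139  0.021] [ 0.626 -0.152  0.   ] [ 0.668 -0.118  0.058]
castor_c side 0.71 [320. 248.] 4320 [ 0.494 -0.07   0.021] [ 0.427 -0.134  0.003] [0.565 0.018 0.025]
knob_red top 0.79 [364. 158.] 519 [ 0.66  -0.052  0.038] [ 0.638 -0.077  0.029] [ 0.687 -0.03   0.042]
knob_red top 0.36 [241. 181.] 664 [0.605 0.202 0.017] [0.571 0.184 0.011] [0.643 0.223 0.036]
knob_red side 0.74 [393. 224.] 417 [ 0.65  -0.066  0.032] [ 0.633 -0.082  0.002] [ 0.675 -0.043  0.038]
knob_green_glass top 0.53 [364. 233.] 5112 [ 0.503 -0.052  0.023] [ 0.432 -0.126  0.007] [0.569 0.022 0.028]
knob_green_glass top 0.43 [328. 160.] 174 [0.652 0.016 0.024] [0.641 0.001 0.004] [0.67  0.029 0.033]
[[-9.38057345e-01  3.46480037e-01 -3.33124206e-05]
 [ 3.46480037e-01  9.38057346e-01 -2.23503414e-06]
 [ 3.04745661e-05 -1.36386789e-05 -9.99999999e-01]] 0.6
```

View pics/top0.png

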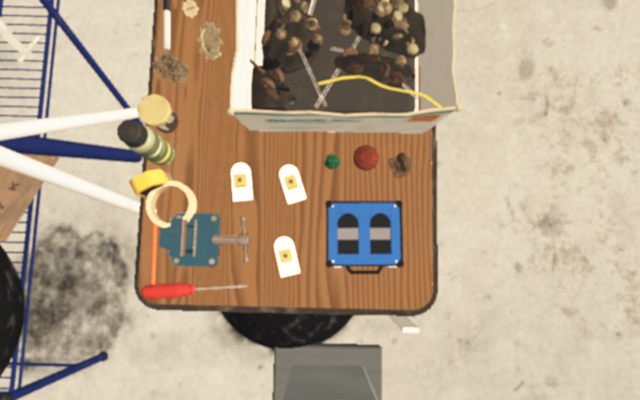

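View pics/side0.png

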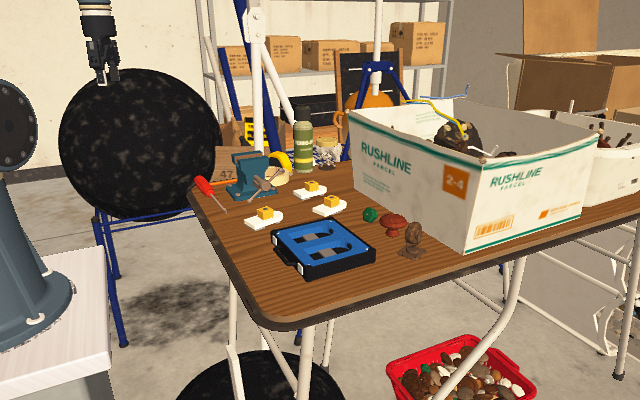

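The top view shows three white feet at about (241,181), (291,183) and (286,256), all with the round end up (+x). The case is at (364,235), with the green knob, red knob and castor at (332,161), (366,158) and (400,163). The side view agrees. Next I'll measure the exact poses.

```bash
cat >> h.py <<'E'
def feet(p,d,cam="top"):
    P=np.full(d.shape+(3,),np.nan);P[d>0]=pts(cam,d)
    h=cv2.cvtColor(p,cv2.COLOR_RGB2HSV)
    z=P[...,2];reg=(P[...,0]>.37)&(P[...,0]<.68)&(P[...,1]>-.15)&(P[...,1]<.26)&(z<.06)
    white=reg&(h[...,1]<60)&(h[...,2]>170); brass=reg&(h[...,0]>12)&(h[...,0]<32)&(h[...,1]>100)&(h[...,2]>170)&(z>.02)
    n,l=cv2.connectedComponents(cv2.morphologyEx((white|brass).astype(np.uint8),cv2.MORPH_CLOSE,np.ones((3,3))))
    out=[]
    for i in range(1,n):
        m=l==i
        if m.sum()<250 or (m&white).sum()<80: continue
        # re-project base pixels on plane of the base top via depth points
        Q=P[m&white][:,:2].astype(np.float32);B=P[m&brass]
        (c,s,a)=cv2.minAreaRect(Q)
        bx=cv2.boxPoints((c,s,a));e=bx[1]-bx[0];f=bx[2]-bx[1];e=e if np.hypot(*e)>np.hypot(*f) else f
        yaw=np.arctan2(e[1],e[0]);yaw=(yaw+np.pi/2)%np.pi-np.pi/2
        print("foot",np.round(c,4),"size",np.round(s,3),"yaw",round(float(yaw),3),"zbase",round(float(np.median(P[m&white][:,2])),4),"brass",np.round(np.median(B,0),4) if len(B) else None,len(B))
def case(p,d,cam="top"):
    P=np.full(d.shape+(3,),np.nan);P[d>0]=pts(cam,d)
    h=cv2.cvtColor(p,cv2.COLOR_RGB2HSV)
    reg=(P[...,0]>.4)&(P[...,0]<.62)&(P[...,1]>-.16)&(P[...,1]<.06)&(P[...,2]>.005)
    blue=reg&(h[...,0]>95)&(h[...,0]<125)&(h[...,1]>120)&(h[...,2]>90)
    Q=P[blue][:,:2].astype(np.float32);print("blue",cv2.minAreaRect(Q),"z",np.median(P[blue][:,2]))
    dark=reg&(h[...,2]<70)&(P[...,2]>.018)
    print("all",cv2.minAreaRect(P[blue|dark][:,:2].astype(np.float32)))
    hull=np.zeros(d.shape,np.uint8);v,u=np.nonzero(blue);cv2.fillConvexPoly(hull,cv2.convexHull(np.stack([u,v],1).astype(np.int32)),1)
    hole=((hull>0)&~blue).astype(np.uint8);n,l,st,ce=cv2.connectedComponentsWithStats(hole)
    for i in range(1,n):
        if st[i,4]>80:
            M=P[l==i];M=M[~np.isnan(M[:,0])];print("hole",st[i,4],np.round(ce[i]),np.array(cv2.minAreaRect(M[:,:2].astype(np.float32))[:2]).round(4),np.round(np.median(M[:,2]),4))
def delta(x,y,ztip,yaw,o=None):
    """tool increments so that tips go to (x,y,ztip), finger line (tool y) along foot y"""
    o=o or get_obs();R=np.array(o["ee_rot"]);t=tcp_to_tips() if callable(tcp_to_tips) else tcp_to_tips
    D=np.array([x,y,ztip+t])-np.array(o["ee_pos"])
    a=np.arctan2(R[1,1],R[0,1]);dz=(yaw+np.pi/2-a+np.pi/2)%np.pi-np.pi/2
    print("t",np.round(R.T@D,4),"rz",round(-dz,4))
E
python3 - <<'E'
from h import *
p,d=camera("top");feet(p,d);case(p,d)
p,d=camera("side");print("side");feet(p,d,"side");case(p,d,"side")
print(tcp_to_tips, calibration("top")["camera_matrix"],calibration("top")["t"])
E
```

```text
foot [0.6083 0.2034] size [0.079 0.04 ] yaw 0.11 zbase 0.0157 brass [0.6053 0.2022 0.0339] 118
foot [0.6072 0.0988] size [0.079 0.042] yaw 0.324 zbase 0.0157 brass [0.6055 0.0986 0.0334] 106
foot [0.4561 0.1059] size [0.081 0.042] yaw 0.257 zbase 0.0159 brass [0.4564 0.1053 0.034 ] 102
blue ((0.5054407119750977, -0.05331619083881378), (0.12836907804012299, 0.14757904410362244), 1.3490339517593384) z 0.023710400228971362
all ((0.4982714056968689, -0.0524553507566452), (0.1425979733467102, 0.15207530558109283), 1.8098492622375488)
hole 774 [348. 234.] [[ 0.5048 -0.0196]
 [ 0.0807  0.0427]] 0.0108
hole 747 [380. 234.] [[ 0.5065 -0.085 ]
 [ 0.0806  0.0445]] 0.0109
side
foot [0.6035 0.1987] size [0.077 0.04 ] yaw 0.109 zbase 0.0126 brass [0.6042 0.1912 0.0294] 83
foot [0.6019 0.094 ] size [0.078 0.039] yaw 0.326 zbase 0.0129 brass [0.5992 0.0895 0.0287] 114
foot [0.453  0.1001] size [0.08  0.039] yaw 0.233 zbase 0.0132 brass [0.4511 0.095  0.0286] 136
foot [ 0.4394 -0.1358] size [0.009 0.022] yaw -0.354 zbase -0.1148 brass None 0
foot [ 0.425  -0.0246] size [0.027 0.23 ] yaw -1.528 zbase -0.2315 brass None 0
blue ((0.5018950700759888, -0.052898332476615906), (0.12691357731819153, 0.14689534902572632), 1.4171663522720337) z 0.02146302845022491
all ((0.5017354488372803, -0.056710951030254364), (0.13420264422893524, 0.1584068238735199), 1.0864248275756836)
hole 204 [312. 236.] [[ 0.5078 -0.0213]
 [ 0.0717  0.0444]] 0.0092
hole 281 [329. 252.] [[ 0.5085 -0.0886]
 [ 0.0738  0.0449]] 0.0094
0.008 [[466.20917075   0.         318.70552012]
 [  0.         466.20917075 200.93118311]
 [  0.           0.           1.        ]] [0.02737657 0.56838748 0.90702982]
```

```bash
cat >> h.py <<'E'
F={1:(.606,.201,.11),2:(.6045,.0965,.325),3:(.4545,.103,.245)}
def at(i,off): x,y,a=F[i];return x+off*np.cos(a),y+off*np.sin(a),a
E
python3 - <<'E'
from h import *
x,y,a=at(1,-.030);print(x,y);delta(x,y,.03,a)
print(get_obs()["wrist_force"])
E
```

```text
0.576181317061299 0.19770665097488477
t [-0.472  -0.2399  0.2013] rz -0.4638
[ 0.47492294 -0.44604797  0.00905131]
```

Emit:
carry_out(
  increments=[
    {"tx": -0.472,"ty": -0.24,"tz": 0.05,"rz": -0.464,"fingers": 0},
    {"tx": -0.472,"ty": -0.24,"tz": 0.05,"rz": -0.464,"fingers": 0},
    {"tx": -0.472,"ty": -0.24,"tz": 0.05,"rz": -0.464,"fingers": 0},
    {"tx": -0.472,"ty": -0.24,"tz": 0.05,"rz": -0.464,"fingers": 0},
    {"tx": -0.472,"ty": -0.24,"tz": 0.05,"rz": -0.464,"fingers": 0},
    {"tx": -0.472,"ty": -0.24,"tz": 0.05,"rz": -0.464,"fingers": 0},
    {"tx": -0.472,"ty": -0.24,"tz": 0.05,"rz": -0.464,"fingers": 0},
    {"tx": -0.472,"ty": -0.24,"tz": 0.05,"rz": -0.464,"fingers": 0},
    {"tx": -0.472,"ty": -0.24,"tz": 0.05,"rz": -0.464,"fingers": 0},
    {"tx": -0.472,"ty": -0.24,"tz": 0.05,"rz": -0.464,"fingers": 0},
    {"tx": -0.472,"ty": -0.24,"tz": 0.05,"rz": -0.464,"fingers": 0},
    {"tx": -0.472,"ty": -0.24,"tz": 0.05,"rz": -0.464,"fingers": 0},
    {"tx": -0.472,"ty": -0.24,"tz": 0.05,"rz": -0.464,"fingers": 0},
    {"tx": -0.472,"ty": -0.24,"tz": 0.05,"rz": -0.464,"fingers": 0},
    {"tx": -0.472,"ty": -0.24,"tz": 0.201,"rz": -0.464,"fingers": 0},
    {"tx": -0.472,"ty": -0.24,"tz": 0.201,"rz": -0.464,"fingers": 0},
    {"tx": -0.472,"ty": -0.24,"tz": 0.201,"rz": -0.464,"fingers": 0},
    {"tx": -0.472,"ty": -0.24,"tz": 0.201,"rz": -0.464,"fingers": 0},
    {"tx": -0.472,"ty": -0.24,"tz": 0.201,"rz": -0.464,"fingers": 0},
    {"tx": -0.472,"ty": -0.24,"tz": 0.201,"rz": -0.464,"fingers": 0},
  ],
)

```text
invalid input at $.increments[0]: expected keys rx, ry, rz, tx, ty, tz, fingers
```

All keys are required, so I'm resending with every key filled in.

Emit:
carry_out(
  increments=[
    {"rx": 0,"ry": 0,"rz": -0.464,"tx": -0.472,"ty": -0.24,"tz": 0.05,"fingers": 0},
    {"rx": 0,"ry": 0,"rz": -0.464,"tx": -0.472,"ty": -0.24,"tz": 0.05,"fingers": 0},
    {"rx": 0,"ry": 0,"rz": -0.464,"tx": -0.472,"ty": -0.24,"tz": 0.05,"fingers": 0},
    {"rx": 0,"ry": 0,"rz": -0.464,"tx": -0.472,"ty": -0.24,"tz": 0.05,"fingers": 0},
    {"rx": 0,"ry": 0,"rz": -0.464,"tx": -0.472,"ty": -0.24,"tz": 0.05,"fingers": 0},
    {"rx": 0,"ry": 0,"rz": -0.464,"tx": -0.472,"ty": -0.24,"tz": 0.05,"fingers": 0},
    {"rx": 0,"ry": 0,"rz": -0.464,"tx": -0.472,"ty": -0.24,"tz": 0.05,"fingers": 0},
    {"rx": 0,"ry": 0,"rz": -0.464,"tx": -0.472,"ty": -0.24,"tz": 0.05,"fingers": 0},
    {"rx": 0,"ry": 0,"rz": -0.464,"tx": -0.472,"ty": -0.24,"tz": 0.05,"fingers": 0},
    {"rx": 0,"ry": 0,"rz": -0.464,"tx": -0.472,"ty": -0.24,"tz": 0.05,"fingers": 0},
    {"rx": 0,"ry": 0,"rz": -0.464,"tx": -0.472,"ty": -0.24,"tz": 0.05,"fingers": 0},
    {"rx": 0,"ry": 0,"rz": -0.464,"tx": -0.472,"ty": -0.24,"tz": 0.05,"fingers": 0},
    {"rx": 0,"ry": 0,"rz": -0.464,"tx": -0.472,"ty": -0.24,"tz": 0.05,"fingers": 0},
    {"rx": 0,"ry": 0,"rz": -0.464,"tx": -0.472,"ty": -0.24,"tz": 0.201,"fingers": 0},
    {"rx": 0,"ry": 0,"rz": -0.464,"tx": -0.472,"ty": -0.24,"tz": 0.201,"fingers": 0},
    {"rx": 0,"ry": 0,"rz": -0.464,"tx": -0.472,"ty": -0.24,"tz": 0.201,"fingers": 0},
    {"rx": 0,"ry": 0,"rz": -0.464,"tx": -0.472,"ty": -0.24,"tz": 0.201,"fingers": 0},
    {"rx": 0,"ry": 0,"rz": -0.464,"tx": -0.472,"ty": -0.24,"tz": 0.201,"fingers": 0},
    {"rx": 0,"ry": 0,"rz": -0.464,"tx": -0.472,"ty": -0.24,"tz": 0.201,"fingers": 0},
  ],
)

```text
time: 2.28
ee_pos: [0.5753, 0.1974, 0.0371]
ee_rot: [[-0.994, -0.11, -0.003], [-0.11, 0.994, -0.0], [0.003, -0.0, -1.0]]
wrist_force: [0.7, 0.4, 0.8]
grip_width: 0.002
grasp_force: 0.0
```

Emit:
carry_out(
  increments=[
    {"rx": 0,"ry": 0,"rz": 0,"tx": 0,"ty": 0,"tz": 0.008,"fingers": 0},
    {"rx": 0,"ry": 0,"rz": 0,"tx": 0,"ty": 0,"tz": 0.012,"fingers": 0},
    {"rx": 0,"ry": 0,"rz": 0,"tx": 0,"ty": 0,"tz": 0.014,"fingers": 0},
    {"rx": 0,"ry": 0,"rz": 0,"tx": 0,"ty": 0,"tz": 0.0155,"fingers": 0},
    {"rx": 0,"ry": 0,"rz": 0,"tx": 0,"ty": 0,"tz": 0.0155,"fingers": 0},
    {"rx": 0,"ry": 0,"rz": 0,"tx": 0,"ty": 0,"tz": 0.0155,"fingers": 0},
  ],
)

```text
time: 2.78
ee_pos: [0.5765, 0.1977, 0.0235]
ee_rot: [[-0.994, -0.11, 0.001], [-0.11, 0.994, 0.0], [-0.001, 0.0, -1.0]]
wrist_force: [-0.2, -0.8, -0.6]
grip_width: 0.003
grasp_force: 0.0
```

Emit:
carry_out(
  increments=[
    {"rx": 0,"ry": 0,"rz": 0,"tx": 0,"ty": 0,"tz": 0.001,"fingers": 0},
    {"rx": 0,"ry": 0,"rz": 0,"tx": 0,"ty": 0,"tz": 0.001,"fingers": 0},
    {"rx": 0,"ry": 0,"rz": 0,"tx": 0,"ty": 0,"tz": 0.001,"fingers": 0},
  ],
)

```text
time: 3.03
ee_pos: [0.5764, 0.1977, 0.0221]
ee_rot: [[-0.994, -0.11, 0.001], [-0.11, 0.994, 0.0], [-0.001, 0.0, -1.0]]
wrist_force: [-0.2, -0.2, 2.1]
grip_width: -0.003
grasp_force: 0.9
```

Emit:
carry_out(
  increments=[
    {"rx": 0,"ry": 0,"rz": 0,"tx": 0,"ty": 0,"tz": 0.001,"fingers": 0},
    {"rx": 0,"ry": 0,"rz": 0,"tx": 0,"ty": 0,"tz": 0.001,"fingers": 0},
    {"rx": 0,"ry": 0,"rz": 0,"tx": 0,"ty": 0,"tz": 0.001,"fingers": 0},
  ],
)

```text
time: 3.28
ee_pos: [0.5764, 0.1977, 0.0221]
ee_rot: [[-0.994, -0.11, 0.001], [-0.11, 0.994, 0.0], [-0.001, -0.0, -1.0]]
wrist_force: [-1.6, -0.8, 8.0]
grip_width: 0.0
grasp_force: 4.0
```

Emit:
carry_out(
  increments=[
    {"rx": 0,"ry": 0,"rz": 0,"tx": 0,"ty": 0,"tz": 0.001,"fingers": 0},
    {"rx": 0,"ry": 0,"rz": 0,"tx": 0,"ty": 0,"tz": 0.001,"fingers": 0},
    {"rx": 0,"ry": 0,"rz": 0,"tx": 0,"ty": 0,"tz": 0.001,"fingers": 0},
  ],
)

```text
time: 3.53
ee_pos: [0.5764, 0.1977, 0.0221]
ee_rot: [[-0.994, -0.11, 0.001], [-0.11, 0.994, 0.0], [-0.001, -0.0, -1.0]]
wrist_force: [-2.7, -0.8, 14.6]
grip_width: 0.002
grasp_force: 6.9
```

Foot 1 is sound: it held firm at 14.6 N. Next is foot 2.

```bash
python3 - <<'E'
from h import *
x,y,a=at(2,-.030);delta(x,y,.0165,a)
x,y,a=at(3,-.030);delta(x,y,.0165,a)
E
```

```text
t [ 0.0125 -0.1101 -0.0024] rz -0.2146
t [ 0.1613 -0.0847 -0.0026] rz -0.1346
```

Emit:
carry_out(
  increments=[
    {"rx": 0,"ry": 0,"rz": 0,"tx": 0,"ty": 0,"tz": -0.04,"fingers": 0},
    {"rx": 0,"ry": 0,"rz": -0.1,"tx": 0.005,"ty": -0.04,"tz": -0.045,"fingers": 0},
    {"rx": 0,"ry": 0,"rz": -0.215,"tx": 0.0125,"ty": -0.08,"tz": -0.045,"fingers": 0},
    {"rx": 0,"ry": 0,"rz": -0.215,"tx": 0.0125,"ty": -0.11,"tz": -0.04,"fingers": 0},
    {"rx": 0,"ry": 0,"rz": -0.215,"tx": 0.0125,"ty": -0.11,"tz": -0.02,"fingers": 0},
    {"rx": 0,"ry": 0,"rz": -0.215,"tx": 0.0125,"ty": -0.11,"tz": -0.008,"fingers": 0},
    {"rx": 0,"ry": 0,"rz": -0.215,"tx": 0.0125,"ty": -0.11,"tz": -0.005,"fingers": 0},
    {"rx": 0,"ry": 0,"rz": -0.215,"tx": 0.0125,"ty": -0.11,"tz": -0.003,"fingers": 0},
    {"rx": 0,"ry": 0,"rz": -0.215,"tx": 0.0125,"ty": -0.11,"tz": -0.0025,"fingers": 0},
    {"rx": 0,"ry": 0,"rz": -0.215,"tx": 0.0125,"ty": -0.11,"tz": -0.0025,"fingers": 0},
  ],
)

```text
time: 4.37
ee_pos: [0.5756, 0.0879, 0.0224]
ee_rot: [[-0.947, -0.321, -0.0], [-0.321, 0.947, 0.0], [0.0, 0.0, -1.0]]
wrist_force: [0.0, -0.2, 0.4]
grip_width: 0.0
grasp_force: 0.0
```

Emit:
carry_out(
  increments=[
    {"rx": 0,"ry": 0,"rz": 0,"tx": 0,"ty": 0,"tz": 0.001,"fingers": 0},
    {"rx": 0,"ry": 0,"rz": 0,"tx": 0,"ty": 0,"tz": 0.001,"fingers": 0},
    {"rx": 0,"ry": 0,"rz": 0,"tx": 0,"ty": 0,"tz": 0.001,"fingers": 0},
  ],
)

```text
time: 4.62
ee_pos: [0.5762, 0.0875, 0.0218]
ee_rot: [[-0.947, -0.32, 0.001], [-0.32, 0.947, 0.0], [-0.001, -0.0, -1.0]]
wrist_force: [-0.5, 0.5, 1.1]
grip_width: -0.002
grasp_force: 0.4
```

Emit:
carry_out(
  increments=[
    {"rx": 0,"ry": 0,"rz": 0,"tx": 0,"ty": 0,"tz": 0.001,"fingers": 0},
    {"rx": 0,"ry": 0,"rz": 0,"tx": 0,"ty": 0,"tz": 0.001,"fingers": 0},
    {"rx": 0,"ry": 0,"rz": 0,"tx": 0,"ty": 0,"tz": 0.001,"fingers": 0},
  ],
)

```text
time: 4.87
ee_pos: [0.5753, 0.087, 0.0204]
ee_rot: [[-0.948, -0.319, -0.001], [-0.319, 0.948, 0.0], [0.001, 0.0, -1.0]]
wrist_force: [-1.5, 1.0, 1.9]
grip_width: 0.002
grasp_force: 1.3
```

Foot 2 gives way: it went down 1.7 mm at under 2 N, so it is the rocking one. I'll confirm that foot 3 is sound.

```bash
python3 - <<'E'
from h import *
x,y,a=at(3,-.030);delta(x,y,.0165,a)
E
```

```text
t [ 0.1393  0.0562 -0.004 ] rz 0.0802
```

Emit:
carry_out(
  increments=[
    {"rx": 0,"ry": 0,"rz": 0,"tx": 0,"ty": 0,"tz": -0.03,"fingers": 0},
    {"rx": 0,"ry": 0,"rz": 0.08,"tx": 0.035,"ty": 0.014,"tz": -0.045,"fingers": 0},
    {"rx": 0,"ry": 0,"rz": 0.08,"tx": 0.07,"ty": 0.028,"tz": -0.045,"fingers": 0},
    {"rx": 0,"ry": 0,"rz": 0.08,"tx": 0.105,"ty": 0.042,"tz": -0.045,"fingers": 0},
    {"rx": 0,"ry": 0,"rz": 0.08,"tx": 0.139,"ty": 0.056,"tz": -0.045,"fingers": 0},
    {"rx": 0,"ry": 0,"rz": 0.08,"tx": 0.139,"ty": 0.056,"tz": -0.02,"fingers": 0},
    {"rx": 0,"ry": 0,"rz": 0.08,"tx": 0.139,"ty": 0.056,"tz": -0.008,"fingers": 0},
    {"rx": 0,"ry": 0,"rz": 0.08,"tx": 0.139,"ty": 0.056,"tz": -0.004,"fingers": 0},
    {"rx": 0,"ry": 0,"rz": 0.08,"tx": 0.139,"ty": 0.056,"tz": -0.002,"fingers": 0},
    {"rx": 0,"ry": 0,"rz": 0.08,"tx": 0.139,"ty": 0.056,"tz": -0.001,"fingers": 0},
    {"rx": 0,"ry": 0,"rz": 0.08,"tx": 0.139,"ty": 0.056,"tz": 0,"fingers": 0},
    {"rx": 0,"ry": 0,"rz": 0.08,"tx": 0.139,"ty": 0.056,"tz": 0,"fingers": 0},
  ],
)

```text
time: 5.87
ee_pos: [0.4265, 0.0955, 0.022]
ee_rot: [[-0.97, -0.243, 0.001], [-0.243, 0.97, -0.0], [-0.001, -0.0, -1.0]]
wrist_force: [-2.3, 0.2, 15.5]
grip_width: 0.001
grasp_force: 7.7
```

```bash
python3 - <<'E'
from h import *
o=get_obs();print(o["ee_pos"],o["wrist_force"]);x,y,a=at(3,0);delta(x,y,.06,a)
E
```

```text
[0.42645197 0.09546158 0.02199662] [-2.32746329  0.2198696  15.52242509]
t [-0.0291  0.0005 -0.046 ] rz 0.0002
```

Emit:
carry_out(
  increments=[
    {"rx": 0,"ry": 0,"rz": 0,"tx": 0,"ty": 0,"tz": -0.03,"fingers": 0.02},
    {"rx": 0,"ry": 0,"rz": 0.12,"tx": -0.029,"ty": 0,"tz": -0.06,"fingers": 0.06},
    {"rx": 0,"ry": 0,"rz": 1.571,"tx": -0.029,"ty": 0,"tz": -0.06,"fingers": 0.06},
    {"rx": 0,"ry": 0,"rz": 1.571,"tx": -0.029,"ty": 0,"tz": -0.06,"fingers": 0.06},
    {"rx": 0,"ry": 0,"rz": 1.571,"tx": -0.029,"ty": 0,"tz": -0.06,"fingers": 0.06},
    {"rx": 0,"ry": 0,"rz": 1.571,"tx": -0.029,"ty": 0,"tz": -0.06,"fingers": 0.06},
    {"rx": 0,"ry": 0,"rz": 1.571,"tx": -0.029,"ty": 0,"tz": -0.06,"fingers": 0.06},
    {"rx": 0,"ry": 0,"rz": 1.571,"tx": -0.029,"ty": 0,"tz": -0.06,"fingers": 0.06},
    {"rx": 0,"ry": 0,"rz": 1.571,"tx": -0.029,"ty": 0,"tz": -0.06,"fingers": 0.06},
    {"rx": 0,"ry": 0,"rz": 1.571,"tx": -0.029,"ty": 0,"tz": -0.06,"fingers": 0.06},
    {"rx": 0,"ry": 0,"rz": 1.571,"tx": -0.029,"ty": 0,"tz": -0.06,"fingers": 0.06},
    {"rx": 0,"ry": 0,"rz": 1.571,"tx": -0.029,"ty": 0,"tz": -0.06,"fingers": 0.06},
    {"rx": 0,"ry": 0,"rz": 1.571,"tx": -0.029,"ty": 0,"tz": -0.06,"fingers": 0.06},
    {"rx": 0,"ry": 0,"rz": 1.571,"tx": -0.029,"ty": 0,"tz": -0.06,"fingers": 0.06},
    {"rx": 0,"ry": 0,"rz": 1.571,"tx": -0.029,"ty": 0,"tz": -0.06,"fingers": 0.06},
    {"rx": 0,"ry": 0,"rz": 1.571,"tx": -0.029,"ty": 0,"tz": -0.03,"fingers": 0.06},
    {"rx": 0,"ry": 0,"rz": 1.571,"tx": -0.029,"ty": 0,"tz": -0.01,"fingers": 0.06},
    {"rx": 0,"ry": 0,"rz": 1.571,"tx": -0.029,"ty": 0,"tz": -0.0045,"fingers": 0.06},
    {"rx": 0,"ry": 0,"rz": 1.571,"tx": -0.029,"ty": 0,"tz": -0.0045,"fingers": 0.06},
  ],
)

```text
time: 7.45
ee_pos: [0.4539, 0.1025, 0.0239]
ee_rot: [[-0.244, 0.97, -0.002], [0.97, 0.244, 0.0], [0.001, -0.002, -1.0]]
wrist_force: [0.3, 0.5, 0.1]
grip_width: 0.702
grasp_force: 0.0
```

Emit:
carry_out(
  increments=[
    {"rx": 0,"ry": 0,"rz": 0,"tx": 0,"ty": 0,"tz": 0,"fingers": 0.015},
    {"rx": 0,"ry": 0,"rz": 0,"tx": 0,"ty": 0,"tz": 0,"fingers": 0.015},
    {"rx": 0,"ry": 0,"rz": 0,"tx": 0,"ty": 0,"tz": 0,"fingers": 0.015},
    {"rx": 0,"ry": 0,"rz": 0,"tx": 0,"ty": 0,"tz": 0,"fingers": 0.015},
    {"rx": 0,"ry": 0,"rz": 0,"tx": 0,"ty": 0,"tz": 0,"fingers": 0.015},
    {"rx": 0,"ry": 0,"rz": 0,"tx": 0,"ty": 0,"tz": 0,"fingers": 0.015},
  ],
  newtons=25,
)

```text
time: 7.95
ee_pos: [0.4552, 0.1026, 0.0259]
ee_rot: [[-0.243, 0.97, 0.003], [0.97, 0.243, -0.0], [-0.001, 0.003, -1.0]]
wrist_force: [0.2, -0.6, 6.5]
grip_width: 0.3
grasp_force: 25.8
```

Emit:
carry_out(
  increments=[
    {"rx": 0,"ry": 0,"rz": 0,"tx": 0,"ty": 0,"tz": -0.003,"fingers": 0.05},
    {"rx": 0,"ry": 0,"rz": 0,"tx": 0,"ty": 0,"tz": -0.004,"fingers": 0.05},
    {"rx": 0,"ry": 0,"rz": 0,"tx": 0,"ty": 0,"tz": -0.04,"fingers": 0.05},
    {"rx": 0,"ry": 0,"rz": -1.571,"tx": 0,"ty": 0,"tz": -0.04,"fingers": 0.05},
    {"rx": 0,"ry": 0,"rz": -1.571,"tx": 0,"ty": 0,"tz": -0.04,"fingers": 0.05},
    {"rx": 0,"ry": 0,"rz": -1.571,"tx": 0,"ty": 0,"tz": -0.04,"fingers": 0.05},
    {"rx": 0,"ry": 0,"rz": -1.571,"tx": 0,"ty": 0,"tz": -0.04,"fingers": 0.05},
    {"rx": 0,"ry": 0,"rz": -1.571,"tx": 0,"ty": 0,"tz": -0.04,"fingers": 0.05},
    {"rx": 0,"ry": 0,"rz": -1.571,"tx": 0,"ty": 0,"tz": -0.04,"fingers": 0.05},
    {"rx": 0,"ry": 0,"rz": -1.571,"tx": 0,"ty": 0,"tz": -0.04,"fingers": 0.05},
    {"rx": 0,"ry": 0,"rz": -1.571,"tx": 0,"ty": 0,"tz": -0.04,"fingers": 0.05},
    {"rx": 0,"ry": 0,"rz": -1.571,"tx": 0,"ty": 0,"tz": -0.04,"fingers": 0.05},
    {"rx": 0,"ry": 0,"rz": -1.571,"tx": 0,"ty": 0,"tz": -0.04,"fingers": 0.05},
    {"rx": 0,"ry": 0,"rz": -1.571,"tx": 0,"ty": 0,"tz": -0.04,"fingers": 0.05},
    {"rx": 0,"ry": 0,"rz": -1.571,"tx": 0,"ty": 0,"tz": -0.04,"fingers": 0.05},
    {"rx": 0,"ry": 0,"rz": -1.571,"tx": 0,"ty": 0,"tz": -0.04,"fingers": 0.05},
    {"rx": 0,"ry": 0,"rz": -1.571,"tx": 0,"ty": 0,"tz": -0.02,"fingers": 0.05},
    {"rx": 0,"ry": 0,"rz": -1.571,"tx": 0,"ty": 0,"tz": -0.006,"fingers": 0.05},
    {"rx": 0,"ry": 0,"rz": -1.571,"tx": 0,"ty": 0,"tz": -0.005,"fingers": 0.05},
  ],
)

```text
time: 9.53
ee_pos: [0.4531, 0.1026, 0.0283]
ee_rot: [[-0.97, -0.243, -0.004], [-0.243, 0.97, 0.0], [0.003, 0.001, -1.0]]
wrist_force: [-0.8, 0.1, -0.1]
grip_width: 0.584
grasp_force: 0.0
```

Emit:
carry_out(
  increments=[
    {"rx": 0,"ry": 0,"rz": 0,"tx": 0,"ty": 0,"tz": 0,"fingers": 0.015},
    {"rx": 0,"ry": 0,"rz": 0,"tx": 0,"ty": 0,"tz": 0,"fingers": 0.015},
    {"rx": 0,"ry": 0,"rz": 0,"tx": 0,"ty": 0,"tz": 0,"fingers": 0.015},
    {"rx": 0,"ry": 0,"rz": 0,"tx": 0,"ty": 0,"tz": 0,"fingers": 0.015},
    {"rx": 0,"ry": 0,"rz": 0,"tx": 0,"ty": 0,"tz": 0,"fingers": 0.015},
    {"rx": 0,"ry": 0,"rz": 0,"tx": 0,"ty": 0,"tz": 0,"fingers": 0.015},
  ],
  newtons=40,
)

```text
time: 10.03
ee_pos: [0.4547, 0.1026, 0.0304]
ee_rot: [[-0.97, -0.243, 0.001], [-0.243, 0.97, -0.0], [-0.001, -0.0, -1.0]]
wrist_force: [-0.3, -0.6, 4.0]
grip_width: 0.265
grasp_force: 40.6
```

```bash
cat > fit.py <<'E'
from h import *
from scipy.optimize import minimize
def proj(X,cam="top"):
    c=calibration(cam);Y=X@np.array(c["R"]).T+np.array(c["t"]);q=Y@np.array(c["camera_matrix"]).T
    return q[:,:2]/q[:,2:]
def D(L,W,n=30):
    r=W/2;a=np.linspace(-np.pi/2,np.pi/2,n)
    return np.vstack([[[-L/2,-r]],np.stack([L/2-r+r*np.cos(a),r*np.sin(a)],1),[[-L/2,r]]])
def world(P2,x,y,a,z):
    c,s=np.cos(a),np.sin(a);return np.column_stack([x+P2@[c,-s],y+P2@[s,c],np.full(len(P2),z)])
def area(polys,shape=(400,640),S=8):
    m=np.zeros(shape,np.float32)
    return m
def soft(poly,box,S=8):
    x0,y0,x1,y1=box;m=np.zeros(((y1-y0)*S,(x1-x0)*S),np.uint8)
    cv2.fillPoly(m,[np.round((poly-[x0-.5,y0-.5])*S*16-8).astype(np.int32)],255,shift=4)
    return cv2.resize(m,(x1-x0,y1-y0),interpolation=cv2.INTER_AREA)/255.
def fit(img,model,x0,box,step):
    """img float crop; model(p)->list of (soft masks); regress intensities linearly"""
    x0=np.array(x0);c=img[box[1]:box[3],box[0]:box[2]].reshape(-1,3).astype(float)
    def cost(p):
        A=np.column_stack([m.ravel() for m in model(p,box)]+[np.ones(len(c))])
        w=np.linalg.lstsq(A,c,rcond=None)[0];return np.mean(np.minimum((A@w-c)**2,3000))
    s=np.vstack([x0]+[x0+np.eye(3)[i]*step[i] for i in range(3)])
    r=minimize(cost,x0,method="Nelder-Mead",options=dict(initial_simplex=s,xatol=2e-5,fatol=.01))
    return r.x,r.fun
def footm(z0):
    def f(p,box):
        base=soft(proj(world(D(.08,.04),*p,z0+.014)),box);low=soft(proj(world(D(.08,.04),*p,z0+.004)),box)
        b=np.array([[-.013,-.012],[.013,-.012],[.013,.012],[-.013,.012]])
        t=soft(proj(world(b,*p,z0+.032)),box);return [base,np.maximum(base,low),t]
    return f
def casem(p,box):
    i=np.array([[-.066,-.077],[.066,-.077],[.066,.077],[-.066,.077]])
    ms=[soft(proj(world(i,*p,.025)),box)]
    i2=i*.94; ms.append(soft(proj(world(i2,*p,.022)),box))
    for yy in (-.033,.033):
        ms.append(soft(proj(world(D(.083,.043)+[0,yy],*p,.022)),box))
    rib=[soft(proj(world(np.array([[-.012,-.0215+yy],[.012,-.0215+yy],[.012,.0215+yy],[-.012,.0215+yy]]),*p,.011)),box)*m for yy,m in zip((-.033,.033),ms[2:4])]
    return ms+rib
E
python3 - <<'E'
from fit import *
im=cv2.imread("pics/top0.png")
for i,(x,y,a) in F.items():
    q=proj(np.array([[x,y,.014]]))[0].astype(int);b=(q[0]-32,q[1]-32,q[0]+32,q[1]+32)
    print(i,fit(im,footm(0),(x+.0015,y+.003,a),b,(.003,.003,.03)))
b=(318,190,410,278)
c,f=fit(im,casem,(.505,-.053,.024),b,(.003,.003,.02));print("case",c,f)
z=cv2.resize(im[190:278,318:410],None,fx=6.4,fy=6.4,interpolation=cv2.INTER_CUBIC)
for yy in (-.033,.033):
    q=(proj(world(D(.083,.043)+[0,yy],*c,.022))-[317.5,189.5])*6.4
    cv2.polylines(z,[q.astype(np.int32)],True,(0,0,255),1)
cv2.imwrite("pics/fit.png",z)
E
```

```text
1 (array([0.60893437, 0.20375357, 0.11661816]), np.float64(131.92065367364862))
2 (array([0.60656817, 0.099315  , 0.33689482]), np.float64(135.1678790164489))
3 (array([0.4557748 , 0.10623598, 0.2573593 ]), np.float64(144.91962684155678))
case [ 0.50536628 -0.05268732  0.02283096] 194.6306918302897
```

View pics/fit.png

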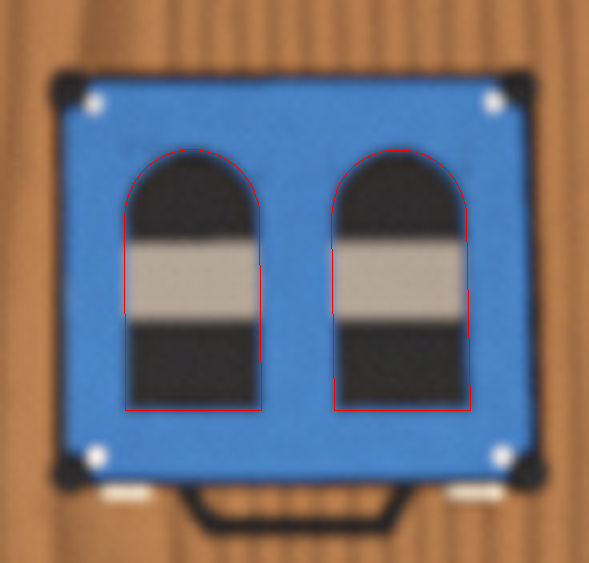

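The model fits the cutouts well in the top camera: case centre (0.5054, −0.0527), yaw 0.023. The grip centred foot 3 at a known robot pose, so I'll release, step aside and photograph it to get the camera-to-robot bias.

Emit:
carry_out(
  increments=[
    {"rx": 0,"ry": 0,"rz": 0,"tx": 0,"ty": 0,"tz": -0.002,"fingers": 0.05},
    {"rx": 0,"ry": 0,"rz": 0,"tx": 0,"ty": 0,"tz": -0.002,"fingers": 0.05},
    {"rx": 0,"ry": 0,"rz": 0,"tx": 0,"ty": 0,"tz": -0.035,"fingers": 0.05},
    {"rx": 0,"ry": 0,"rz": 0,"tx": 0,"ty": 0,"tz": -0.07,"fingers": 0.05},
    {"rx": 0,"ry": 0,"rz": 0,"tx": 0,"ty": 0.02,"tz": -0.1,"fingers": 0.05},
    {"rx": 0,"ry": 0,"rz": 0,"tx": 0,"ty": 0.055,"tz": -0.12,"fingers": 0.05},
    {"rx": 0,"ry": 0,"rz": 0,"tx": 0,"ty": 0.09,"tz": -0.14,"fingers": 0.05},
    {"rx": 0,"ry": 0,"rz": 0,"tx": 0,"ty": 0.125,"tz": -0.15,"fingers": 0.05},
    {"rx": 0,"ry": 0,"rz": 0,"tx": 0,"ty": 0.16,"tz": -0.15,"fingers": 0.05},
    {"rx": 0,"ry": 0,"rz": 0,"tx": 0,"ty": 0.2,"tz": -0.15,"fingers": 0.05},
    {"rx": 0,"ry": 0,"rz": 0,"tx": 0,"ty": 0.2,"tz": -0.15,"fingers": 0.05},
  ],
)

```text
time: 10.95
ee_pos: [0.404, 0.3022, 0.1805]
ee_rot: [[-0.969, -0.249, 0.002], [-0.249, 0.969, 0.003], [-0.002, 0.003, -1.0]]
wrist_force: [0.5, -0.0, -0.0]
grip_width: 0.582
grasp_force: 0.0
```

```bash
python3 - <<'E'
from fit import *
p,d=camera("top");save("top1",p);im=p[...,::-1]
for i,(x,y,a) in F.items():
    q=proj(np.array([[x,y,.014]]))[0].astype(int);b=(q[0]-32,q[1]-32,q[0]+32,q[1]+32)
    print(i,fit(im,footm(0),(x+.0015,y+.003,a),b,(.003,.003,.03)))
c,f=fit(im,casem,(.505,-.053,.024),(318,190,410,278),(.003,.003,.02));print("case",c,f)
print(get_obs()["ee_pos"],np.arctan2(-get_obs()["ee_rot"][0][1],get_obs()["ee_rot"][1][1]))
E
```

```text
1 (array([0.60894225, 0.20322033, 0.11635791]), np.float64(130.61439668945755))
2 (array([0.60636158, 0.09927423, 0.33619731]), np.float64(137.5845710444193))
3 (array([0.45677111, 0.10347856, 0.27309618]), np.float64(149.4452988985839))
case [ 0.50536628 -0.05268732  0.02283096] 198.21654893628963
[0.40438812 0.29956688 0.18007425] 0.25137855918763424
```

View pics/top1.png

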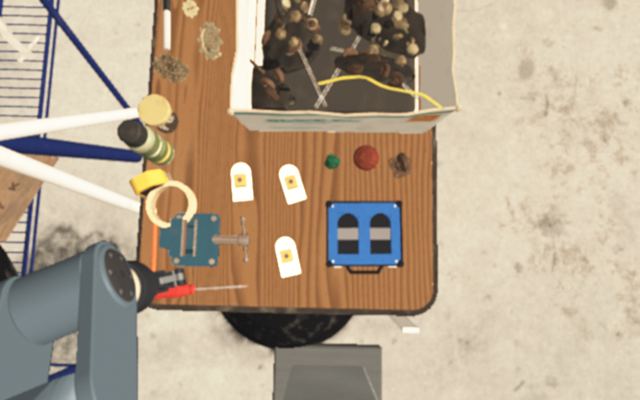

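```bash
python3 - <<'E'
from h import *
delta(.4547,.1026,.0205,.2455)
E
```

```text
t [ 0.0004 -0.2034  0.1515] rz 0.0059
```

Emit:
carry_out(
  increments=[
    {"rx": 0,"ry": 0,"rz": 0.003,"tx": 0,"ty": -0.035,"tz": 0,"fingers": 0.05},
    {"rx": 0,"ry": 0,"rz": 0.003,"tx": 0,"ty": -0.07,"tz": 0.01,"fingers": 0.05},
    {"rx": 0,"ry": 0,"rz": 0.003,"tx": 0,"ty": -0.105,"tz": 0.02,"fingers": 0.05},
    {"rx": 0,"ry": 0,"rz": 0.003,"tx": 0,"ty": -0.14,"tz": 0.04,"fingers": 0.05},
    {"rx": 0,"ry": 0,"rz": 0.003,"tx": 0,"ty": -0.175,"tz": 0.06,"fingers": 0.05},
    {"rx": 0,"ry": 0,"rz": 0.003,"tx": 0,"ty": -0.2015,"tz": 0.09,"fingers": 0.05},
    {"rx": 0,"ry": 0,"rz": 0.003,"tx": 0,"ty": -0.2015,"tz": 0.12,"fingers": 0.05},
    {"rx": 0,"ry": 0,"rz": 0.003,"tx": 0,"ty": -0.2015,"tz": 0.14,"fingers": 0.05},
    {"rx": 0,"ry": 0,"rz": 0.003,"tx": 0,"ty": -0.2015,"tz": 0.15,"fingers": 0.05},
    {"rx": 0,"ry": 0,"rz": 0.003,"tx": 0,"ty": -0.2015,"tz": 0.15,"fingers": 0.05},
  ],
)

```text
time: 11.83
ee_pos: [0.4532, 0.1001, 0.0279]
ee_rot: [[-0.971, -0.238, -0.005], [-0.238, 0.971, -0.0], [0.005, 0.001, -1.0]]
wrist_force: [-0.7, 0.2, -0.4]
grip_width: 0.588
grasp_force: 0.0
```

Emit:
carry_out(
  increments=[
    {"rx": 0,"ry": 0,"rz": 0,"tx": 0,"ty": 0,"tz": 0,"fingers": 0.015},
    {"rx": 0,"ry": 0,"rz": 0,"tx": 0,"ty": 0,"tz": 0,"fingers": 0.015},
    {"rx": 0,"ry": 0,"rz": 0,"tx": 0,"ty": 0,"tz": 0,"fingers": 0.015},
    {"rx": 0,"ry": 0,"rz": 0,"tx": 0,"ty": 0,"tz": 0,"fingers": 0.015},
    {"rx": 0,"ry": 0,"rz": 0,"tx": 0,"ty": 0,"tz": 0,"fingers": 0.015},
    {"rx": 0,"ry": 0,"rz": 0,"tx": 0,"ty": 0,"tz": 0,"fingers": 0.015},
  ],
  newtons=40,
)

```text
time: 12.33
ee_pos: [0.4554, 0.1014, 0.031]
ee_rot: [[-0.971, -0.24, 0.003], [-0.24, 0.971, -0.0], [-0.003, -0.001, -1.0]]
wrist_force: [-0.3, 0.8, 7.0]
grip_width: 0.262
grasp_force: 41.1
```

```bash
python3 - <<'E'
from h import *
o=get_obs();print(o["ee_pos"],o["ee_rot"]);delta(.5027,-.0206,.0205+.035,.018)
E
```

```text
[0.4554397  0.10141943 0.03102405] [[-9.70652250e-01 -2.40473169e-01  2.61989910e-03]
 [-2.40474072e-01  9.70655562e-01 -3.06199729e-05]
 [-2.53565635e-03 -6.59739151e-04 -9.99996568e-01]]
t [-0.0166 -0.1298 -0.0323] rz 0.2249
```

Emit:
carry_out(
  increments=[
    {"rx": 0,"ry": 0,"rz": 0,"tx": 0,"ty": 0,"tz": -0.03,"fingers": 0.015},
    {"rx": 0,"ry": 0,"rz": 0.05,"tx": 0,"ty": -0.02,"tz": -0.055,"fingers": 0.015},
    {"rx": 0,"ry": 0,"rz": 0.15,"tx": -0.007,"ty": -0.055,"tz": -0.06,"fingers": 0.015},
    {"rx": 0,"ry": 0,"rz": 0.225,"tx": -0.012,"ty": -0.09,"tz": -0.06,"fingers": 0.015},
    {"rx": 0,"ry": 0,"rz": 0.225,"tx": -0.0165,"ty": -0.12,"tz": -0.06,"fingers": 0.015},
    {"rx": 0,"ry": 0,"rz": 0.225,"tx": -0.0165,"ty": -0.13,"tz": -0.05,"fingers": 0.015},
    {"rx": 0,"ry": 0,"rz": 0.225,"tx": -0.0165,"ty": -0.13,"tz": -0.04,"fingers": 0.015},
    {"rx": 0,"ry": 0,"rz": 0.225,"tx": -0.0165,"ty": -0.13,"tz": -0.035,"fingers": 0.015},
    {"rx": 0,"ry": 0,"rz": 0.225,"tx": -0.0165,"ty": -0.13,"tz": -0.035,"fingers": 0.015},
    {"rx": 0,"ry": 0,"rz": 0.225,"tx": -0.0165,"ty": -0.13,"tz": -0.035,"fingers": 0.015},
  ],
)

```text
time: 13.17
ee_pos: [0.4999, -0.0193, 0.0639]
ee_rot: [[-1.0, -0.019, -0.004], [-0.019, 1.0, 0.001], [0.004, 0.001, -1.0]]
wrist_force: [0.2, 0.5, -0.2]
grip_width: 0.264
grasp_force: 40.1
```

```bash
python3 - <<'E'
from h import *
p,d=camera("side")
o=get_obs();print(o["ee_pos"],o["grasp_force"],np.arctan2(-o["ee_rot"][0][1],o["ee_rot"][1][1]));delta(.5027,-.0206,.0205+.035,.018)
z=cv2.resize(p[180:300,250:400],None,fx=5,fy=5,interpolation=cv2.INTER_CUBIC);save("side1",z)
E
```

```text
[ 0.50051009 -0.01946531  0.06430256] 40.14098882675171 0.019156246667509418
t [-0.0022 -0.0012  0.0008] rz 0.0012
```

View pics/side1.png

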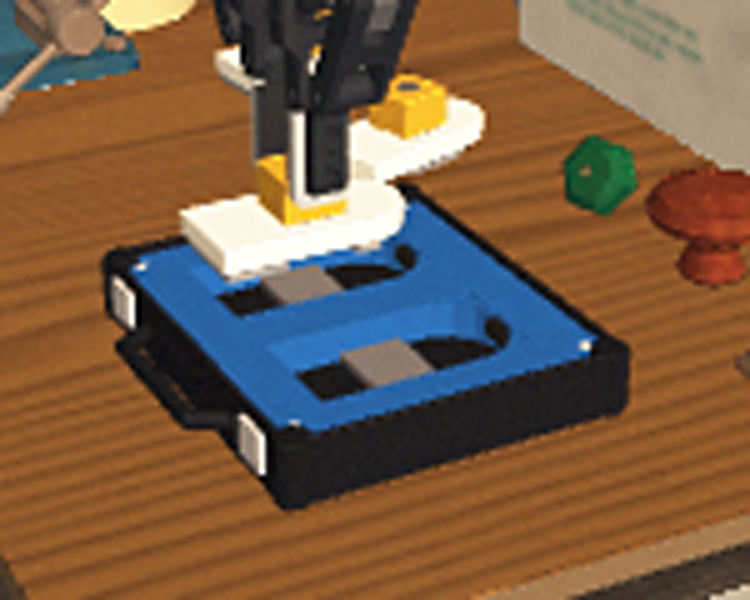

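Emit:
carry_out(
  increments=[
    {"rx": 0,"ry": 0,"rz": 0,"tx": -0.0025,"ty": -0.001,"tz": 0.003,"fingers": 0.015},
    {"rx": 0,"ry": 0,"rz": 0,"tx": -0.0025,"ty": -0.001,"tz": 0.006,"fingers": 0.015},
    {"rx": 0,"ry": 0,"rz": 0,"tx": -0.0025,"ty": -0.001,"tz": 0.009,"fingers": 0.015},
    {"rx": 0,"ry": 0,"rz": 0,"tx": -0.0025,"ty": -0.001,"tz": 0.012,"fingers": 0.015},
    {"rx": 0,"ry": 0,"rz": 0,"tx": -0.0025,"ty": -0.001,"tz": 0.014,"fingers": 0.015},
    {"rx": 0,"ry": 0,"rz": 0,"tx": -0.0025,"ty": -0.001,"tz": 0.014,"fingers": 0.015},
  ],
)

```text
time: 13.72
ee_pos: [0.504, -0.0219, 0.0503]
ee_rot: [[-1.0, -0.017, -0.001], [-0.017, 1.0, 0.0], [0.001, 0.0, -1.0]]
wrist_force: [-0.0, -0.7, -2.4]
grip_width: 0.266
grasp_force: 40.1
```

Emit:
carry_out(
  increments=[
    {"rx": 0,"ry": 0,"rz": 0,"tx": 0,"ty": 0,"tz": 0.001,"fingers": 0.015},
    {"rx": 0,"ry": 0,"rz": 0,"tx": 0,"ty": 0,"tz": 0.003,"fingers": 0.015},
    {"rx": 0,"ry": 0,"rz": 0,"tx": 0,"ty": 0,"tz": 0.004,"fingers": 0.015},
    {"rx": 0,"ry": 0,"rz": 0,"tx": 0,"ty": 0,"tz": 0.004,"fingers": 0.015},
    {"rx": 0,"ry": 0,"rz": 0,"tx": 0,"ty": 0,"tz": 0.004,"fingers": 0.015},
  ],
)

```text
time: 14.13
ee_pos: [0.5041, -0.0219, 0.0467]
ee_rot: [[-1.0, -0.017, -0.001], [-0.017, 1.0, 0.0], [0.001, 0.0, -1.0]]
wrist_force: [-1.2, 0.6, -1.3]
grip_width: 0.262
grasp_force: 40.2
```

Emit:
carry_out(
  increments=[
    {"rx": 0,"ry": 0,"rz": 0,"tx": 0,"ty": 0,"tz": 0.001,"fingers": 0.015},
    {"rx": 0,"ry": 0,"rz": 0,"tx": 0,"ty": 0,"tz": 0.002,"fingers": 0.015},
    {"rx": 0,"ry": 0,"rz": 0,"tx": 0,"ty": 0,"tz": 0.003,"fingers": 0.015},
    {"rx": 0,"ry": 0,"rz": 0,"tx": 0,"ty": 0,"tz": 0.003,"fingers": 0.015},
  ],
)

```text
time: 14.47
ee_pos: [0.5037, -0.0219, 0.0441]
ee_rot: [[-1.0, -0.017, -0.001], [-0.017, 1.0, 0.0], [0.001, 0.0, -1.0]]
wrist_force: [-3.1, 0.1, 4.7]
grip_width: 0.27
grasp_force: 40.8
```

Emit:
carry_out(
  increments=[
    {"rx": 0,"ry": 0,"rz": 0,"tx": 0.0006,"ty": 0,"tz": 0.001,"fingers": 0.015},
    {"rx": 0,"ry": 0,"rz": 0,"tx": 0.0006,"ty": 0,"tz": 0.002,"fingers": 0.015},
    {"rx": 0,"ry": 0,"rz": 0,"tx": 0.0006,"ty": 0,"tz": 0.003,"fingers": 0.015},
    {"rx": 0,"ry": 0,"rz": 0,"tx": 0.0006,"ty": 0,"tz": 0.004,"fingers": 0.015},
    {"rx": 0,"ry": 0,"rz": 0,"tx": 0.0006,"ty": 0,"tz": 0.005,"fingers": 0.015},
    {"rx": 0,"ry": 0,"rz": 0,"tx": 0.0006,"ty": 0,"tz": 0.005,"fingers": 0.015},
  ],
)

```text
time: 14.97
ee_pos: [0.5037, -0.022, 0.0392]
ee_rot: [[-1.0, -0.017, 0.0], [-0.017, 1.0, -0.0], [-0.0, -0.0, -1.0]]
wrist_force: [-0.5, 1.0, 3.8]
grip_width: 0.266
grasp_force: 40.7
```

Emit:
carry_out(
  increments=[
    {"rx": 0,"ry": 0,"rz": 0,"tx": 0,"ty": 0,"tz": 0.001,"fingers": 0.015},
    {"rx": 0,"ry": 0,"rz": 0,"tx": 0,"ty": 0,"tz": 0.002,"fingers": 0.015},
    {"rx": 0,"ry": 0,"rz": 0,"tx": 0,"ty": 0,"tz": 0.0035,"fingers": 0.015},
    {"rx": 0,"ry": 0,"rz": 0,"tx": 0,"ty": 0,"tz": 0.0035,"fingers": 0.015},
  ],
)

```text
time: 15.3
ee_pos: [0.5037, -0.022, 0.0389]
ee_rot: [[-1.0, -0.018, 0.001], [-0.018, 1.0, -0.001], [-0.001, -0.001, -1.0]]
wrist_force: [-6.6, 2.1, 33.6]
grip_width: 0.264
grasp_force: 44.1
```

Foot 3 is home: TCP z 0.0389, firm at 33 N. I'll release it and go to foot 1, gripping along its length first to centre it.

Emit:
carry_out(
  increments=[
    {"rx": 0,"ry": 0,"rz": 0,"tx": 0,"ty": 0,"tz": -0.0045,"fingers": 0.015},
    {"rx": 0,"ry": 0,"rz": 0,"tx": 0,"ty": 0,"tz": -0.0045,"fingers": 0.045},
    {"rx": 0,"ry": 0,"rz": 0,"tx": 0,"ty": 0,"tz": -0.0055,"fingers": 0.045},
    {"rx": 0,"ry": 0,"rz": 0,"tx": 0,"ty": 0,"tz": -0.035,"fingers": 0.05},
    {"rx": 0,"ry": 0,"rz": 0,"tx": 0,"ty": 0,"tz": -0.07,"fingers": 0.06},
    {"rx": 0,"ry": 0,"rz": 1.479,"tx": -0.107,"ty": 0.2215,"tz": -0.1,"fingers": 0.06},
    {"rx": 0,"ry": 0,"rz": 1.479,"tx": -0.107,"ty": 0.2215,"tz": -0.1,"fingers": 0.06},
    {"rx": 0,"ry": 0,"rz": 1.479,"tx": -0.107,"ty": 0.2215,"tz": -0.1,"fingers": 0.06},
    {"rx": 0,"ry": 0,"rz": 1.479,"tx": -0.107,"ty": 0.2215,"tz": -0.1,"fingers": 0.06},
    {"rx": 0,"ry": 0,"rz": 1.479,"tx": -0.107,"ty": 0.2215,"tz": -0.1,"fingers": 0.06},
    {"rx": 0,"ry": 0,"rz": 1.479,"tx": -0.107,"ty": 0.2215,"tz": -0.1,"fingers": 0.06},
    {"rx": 0,"ry": 0,"rz": 1.479,"tx": -0.107,"ty": 0.2215,"tz": -0.1,"fingers": 0.06},
    {"rx": 0,"ry": 0,"rz": 1.479,"tx": -0.107,"ty": 0.2215,"tz": -0.1,"fingers": 0.06},
    {"rx": 0,"ry": 0,"rz": 1.479,"tx": -0.107,"ty": 0.2215,"tz": -0.1,"fingers": 0.06},
    {"rx": 0,"ry": 0,"rz": 1.479,"tx": -0.107,"ty": 0.2215,"tz": -0.1,"fingers": 0.06},
    {"rx": 0,"ry": 0,"rz": 1.479,"tx": -0.107,"ty": 0.2215,"tz": -0.1,"fingers": 0.06},
    {"rx": 0,"ry": 0,"rz": 1.479,"tx": -0.107,"ty": 0.2215,"tz": -0.1,"fingers": 0.06},
    {"rx": 0,"ry": 0,"rz": 1.479,"tx": -0.107,"ty": 0.2215,"tz": -0.1,"fingers": 0.06},
    {"rx": 0,"ry": 0,"rz": 1.479,"tx": -0.107,"ty": 0.2215,"tz": -0.1,"fingers": 0.06},
  ],
)

```text
time: 16.88
ee_pos: [0.6072, 0.2011, 0.1346]
ee_rot: [[-0.11, 0.994, -0.0], [0.994, 0.11, -0.0], [-0.0, -0.0, -1.0]]
wrist_force: [0.4, -0.4, 0.0]
grip_width: 0.703
grasp_force: 0.0
```

```bash
python3 - <<'E'
from fit import *
p,d=camera("top");save("top2",p);im=p[...,::-1]
o=get_obs();print(o["ee_pos"],o["qpos"]);delta(.607,.2015,.022,.108-np.pi/2)
b=(318,190,410,278)
print(fit(im,footm(.008),(.5046,-.0197,.02),(335,205,362,262),(.003,.003,.03)))
M=[r for r in silhouettes("foot_c_mid","top")]
for s in M: P=pts("top",d,s["region"]);print(s["score"],s["point"],np.round(np.median(P,0),3))
z=cv2.resize(im[150:278,225:410],None,fx=4,fy=4,interpolation=cv2.INTER_CUBIC);cv2.imwrite("pics/z2.png",z)
E
```

```text
[0.60712018 0.20109957 0.13471539] [ 1.45459583e-01  6.71747450e-01  1.48257027e+00 -1.01743570e-04
  9.87643469e-01  3.40839587e-02]
t [ 0.0004 -0.      0.1047] rz 0.0034
(array([ 0.50556058, -0.02283171,  0.02859095]), np.float64(274.11849551342493))
0.66 [351.3, 234.7] [ 0.502 -0.021  0.028]
```

View pics/z2.png

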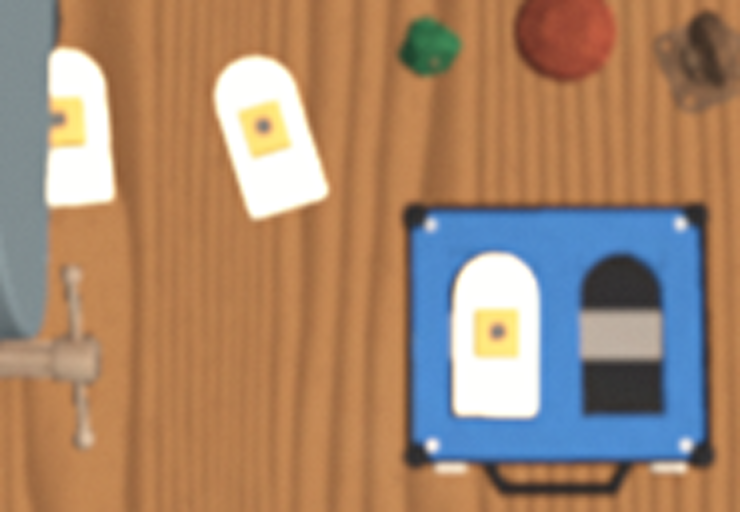

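Foot 3 sits in the left cutout, at about (350,235) in the full frame. The rocking foot at about (291,183) is untouched. Next is foot 1.

Emit:
carry_out(
  increments=[
    {"rx": 0,"ry": 0,"rz": 0,"tx": 0,"ty": 0,"tz": 0.035,"fingers": 0.06},
    {"rx": 0,"ry": 0,"rz": 0,"tx": 0,"ty": 0,"tz": 0.07,"fingers": 0.06},
    {"rx": 0,"ry": 0,"rz": 0,"tx": 0,"ty": 0,"tz": 0.095,"fingers": 0.06},
    {"rx": 0,"ry": 0,"rz": 0,"tx": 0,"ty": 0,"tz": 0.105,"fingers": 0.06},
    {"rx": 0,"ry": 0,"rz": 0,"tx": 0,"ty": 0,"tz": 0.105,"fingers": 0.06},
    {"rx": 0,"ry": 0,"rz": 0,"tx": 0,"ty": 0,"tz": 0.105,"fingers": 0.015},
    {"rx": 0,"ry": 0,"rz": 0,"tx": 0,"ty": 0,"tz": 0.105,"fingers": 0.015},
    {"rx": 0,"ry": 0,"rz": 0,"tx": 0,"ty": 0,"tz": 0.105,"fingers": 0.015},
    {"rx": 0,"ry": 0,"rz": 0,"tx": 0,"ty": 0,"tz": 0.105,"fingers": 0.015},
    {"rx": 0,"ry": 0,"rz": 0,"tx": 0,"ty": 0,"tz": 0.105,"fingers": 0.015},
    {"rx": 0,"ry": 0,"rz": 0,"tx": 0,"ty": 0,"tz": 0.105,"fingers": 0.015},
  ],
  newtons=25,
)

```text
time: 17.9
ee_pos: [0.6087, 0.2015, 0.0325]
ee_rot: [[-0.109, 0.994, 0.004], [0.994, 0.109, 0.001], [0.0, 0.004, -1.0]]
wrist_force: [-0.1, 0.1, 6.9]
grip_width: 0.292
grasp_force: 26.8
```

Emit:
carry_out(
  increments=[
    {"rx": 0,"ry": 0,"rz": 0,"tx": 0,"ty": 0,"tz": -0.001,"fingers": 0.05},
    {"rx": 0,"ry": 0,"rz": 0,"tx": 0,"ty": 0,"tz": -0.002,"fingers": 0.05},
    {"rx": 0,"ry": 0,"rz": 0,"tx": 0,"ty": 0,"tz": -0.04,"fingers": 0.05},
    {"rx": 0,"ry": 0,"rz": -1.571,"tx": 0,"ty": 0,"tz": -0.04,"fingers": 0.05},
    {"rx": 0,"ry": 0,"rz": -1.571,"tx": 0,"ty": 0,"tz": -0.04,"fingers": 0.05},
    {"rx": 0,"ry": 0,"rz": -1.571,"tx": 0,"ty": 0,"tz": -0.04,"fingers": 0.05},
    {"rx": 0,"ry": 0,"rz": -1.571,"tx": 0,"ty": 0,"tz": -0.04,"fingers": 0.05},
    {"rx": 0,"ry": 0,"rz": -1.571,"tx": 0,"ty": 0,"tz": -0.04,"fingers": 0.05},
    {"rx": 0,"ry": 0,"rz": -1.571,"tx": 0,"ty": 0,"tz": -0.04,"fingers": 0.05},
    {"rx": 0,"ry": 0,"rz": -1.571,"tx": 0,"ty": 0,"tz": -0.04,"fingers": 0.05},
    {"rx": 0,"ry": 0,"rz": -1.571,"tx": 0,"ty": 0,"tz": -0.04,"fingers": 0.05},
    {"rx": 0,"ry": 0,"rz": -1.571,"tx": 0,"ty": 0,"tz": -0.04,"fingers": 0.05},
    {"rx": 0,"ry": 0,"rz": -1.571,"tx": 0,"ty": 0,"tz": -0.04,"fingers": 0.05},
    {"rx": 0,"ry": 0,"rz": -1.571,"tx": 0,"ty": 0,"tz": -0.04,"fingers": 0.05},
    {"rx": 0,"ry": 0,"rz": -1.571,"tx": 0,"ty": 0,"tz": -0.04,"fingers": 0.05},
    {"rx": 0,"ry": 0,"rz": -1.571,"tx": 0,"ty": 0,"tz": -0.04,"fingers": 0.05},
    {"rx": 0,"ry": 0,"rz": -1.571,"tx": 0,"ty": 0,"tz": -0.02,"fingers": 0.05},
    {"rx": 0,"ry": 0,"rz": -1.571,"tx": 0,"ty": 0,"tz": -0.002,"fingers": 0.05},
    {"rx": 0,"ry": 0,"rz": -1.571,"tx": 0,"ty": 0,"tz": 0,"fingers": 0.05},
    {"rx": 0,"ry": 0,"rz": -1.571,"tx": 0,"ty": 0,"tz": 0,"fingers": 0.05},
  ],
)

```text
time: 19.57
ee_pos: [0.6055, 0.201, 0.0289]
ee_rot: [[-0.994, -0.109, -0.004], [-0.109, 0.994, -0.001], [0.004, -0.0, -1.0]]
wrist_force: [0.8, 0.3, -0.5]
grip_width: 0.581
grasp_force: 0.0
```

Emit:
carry_out(
  increments=[
    {"rx": 0,"ry": 0,"rz": 0,"tx": 0,"ty": 0,"tz": 0,"fingers": 0.015},
    {"rx": 0,"ry": 0,"rz": 0,"tx": 0,"ty": 0,"tz": 0,"fingers": 0.015},
    {"rx": 0,"ry": 0,"rz": 0,"tx": 0,"ty": 0,"tz": 0,"fingers": 0.015},
    {"rx": 0,"ry": 0,"rz": 0,"tx": 0,"ty": 0,"tz": 0,"fingers": 0.015},
    {"rx": 0,"ry": 0,"rz": 0,"tx": 0,"ty": 0,"tz": 0,"fingers": 0.015},
    {"rx": 0,"ry": 0,"rz": 0,"tx": 0,"ty": 0,"tz": 0,"fingers": 0.015},
  ],
  newtons=40,
)

```text
time: 20.07
ee_pos: [0.6079, 0.2014, 0.0315]
ee_rot: [[-0.994, -0.109, 0.002], [-0.109, 0.994, 0.0], [-0.002, 0.0, -1.0]]
wrist_force: [-0.9, 0.5, 5.7]
grip_width: 0.265
grasp_force: 41.5
```

```bash
python3 - <<'E'
from h import *
o=get_obs();print(o["ee_pos"],o["qpos"]);delta(.5049,-.0880,.0205+.035,.018)
E
```

```text
[0.60785498 0.2013885  0.03152468] [ 1.45693652e-01  8.19344043e-01  1.52550233e+00  3.51522010e-05
  7.94449744e-01 -1.53432556e+00]
t [ 0.1338 -0.2764 -0.0323] rz 0.0912
```

Emit:
carry_out(
  increments=[
    {"rx": 0,"ry": 0,"rz": 0,"tx": 0,"ty": 0,"tz": -0.035,"fingers": 0.015},
    {"rx": 0,"ry": 0,"rz": 0,"tx": 0,"ty": 0,"tz": -0.07,"fingers": 0.015},
    {"rx": 0,"ry": 0,"rz": 0.02,"tx": 0.015,"ty": -0.03,"tz": -0.09,"fingers": 0.015},
    {"rx": 0,"ry": 0,"rz": 0.04,"tx": 0.032,"ty": -0.066,"tz": -0.09,"fingers": 0.015},
    {"rx": 0,"ry": 0,"rz": 0.06,"tx": 0.049,"ty": -0.102,"tz": -0.09,"fingers": 0.015},
    {"rx": 0,"ry": 0,"rz": 0.08,"tx": 0.066,"ty": -0.138,"tz": -0.09,"fingers": 0.015},
    {"rx": 0,"ry": 0,"rz": 0.091,"tx": 0.083,"ty": -0.174,"tz": -0.09,"fingers": 0.015},
    {"rx": 0,"ry": 0,"rz": 0.091,"tx": 0.1,"ty": -0.21,"tz": -0.09,"fingers": 0.015},
    {"rx": 0,"ry": 0,"rz": 0.091,"tx": 0.117,"ty": -0.246,"tz": -0.09,"fingers": 0.015},
    {"rx": 0,"ry": 0,"rz": 0.091,"tx": 0.1346,"ty": -0.2764,"tz": -0.09,"fingers": 0.015},
    {"rx": 0,"ry": 0,"rz": 0.091,"tx": 0.1346,"ty": -0.2764,"tz": -0.07,"fingers": 0.015},
    {"rx": 0,"ry": 0,"rz": 0.091,"tx": 0.1346,"ty": -0.2764,"tz": -0.05,"fingers": 0.015},
    {"rx": 0,"ry": 0,"rz": 0.091,"tx": 0.1346,"ty": -0.2764,"tz": -0.04,"fingers": 0.015},
    {"rx": 0,"ry": 0,"rz": 0.091,"tx": 0.1346,"ty": -0.2764,"tz": -0.036,"fingers": 0.015},
    {"rx": 0,"ry": 0,"rz": 0.091,"tx": 0.1346,"ty": -0.2764,"tz": -0.036,"fingers": 0.015},
    {"rx": 0,"ry": 0,"rz": 0.091,"tx": 0.1346,"ty": -0.2764,"tz": -0.036,"fingers": 0.015},
    {"rx": 0,"ry": 0,"rz": 0.091,"tx": 0.1346,"ty": -0.2764,"tz": -0.036,"fingers": 0.015},
  ],
)

```text
time: 21.48
ee_pos: [0.504, -0.0879, 0.0669]
ee_rot: [[-1.0, -0.019, 0.001], [-0.019, 1.0, -0.001], [-0.001, -0.001, -1.0]]
wrist_force: [0.1, 0.1, -1.2]
grip_width: 0.268
grasp_force: 40.7
```

```bash
python3 - <<'E'
from h import *
o=get_obs();print(o["ee_pos"],o["grasp_force"]);delta(.5042,-.0880,.0203+.022,.018)
E
```

```text
[ 0.50397273 -0.08786432  0.06694991] 40.69641888141632
t [-0.0002 -0.0001  0.0167] rz 0.0013
```

Well aligned. Lowering now.

Emit:
carry_out(
  increments=[
    {"rx": 0,"ry": 0,"rz": 0,"tx": 0,"ty": 0,"tz": 0.004,"fingers": 0.015},
    {"rx": 0,"ry": 0,"rz": 0,"tx": 0,"ty": 0,"tz": 0.008,"fingers": 0.015},
    {"rx": 0,"ry": 0,"rz": 0,"tx": 0,"ty": 0,"tz": 0.012,"fingers": 0.015},
    {"rx": 0,"ry": 0,"rz": 0,"tx": 0,"ty": 0,"tz": 0.015,"fingers": 0.015},
    {"rx": 0,"ry": 0,"rz": 0,"tx": 0,"ty": 0,"tz": 0.016,"fingers": 0.015},
    {"rx": 0,"ry": 0,"rz": 0,"tx": 0,"ty": 0,"tz": 0.016,"fingers": 0.015},
  ],
)

```text
time: 21.98
ee_pos: [0.503, -0.0881, 0.0499]
ee_rot: [[-1.0, -0.018, -0.001], [-0.018, 1.0, 0.0], [0.001, 0.0, -1.0]]
wrist_force: [0.2, -0.3, -1.4]
grip_width: 0.263
grasp_force: 40.7
```

Emit:
carry_out(
  increments=[
    {"rx": 0,"ry": 0,"rz": 0,"tx": 0,"ty": 0,"tz": 0.001,"fingers": 0.015},
    {"rx": 0,"ry": 0,"rz": 0,"tx": 0,"ty": 0,"tz": 0.003,"fingers": 0.015},
    {"rx": 0,"ry": 0,"rz": 0,"tx": 0,"ty": 0,"tz": 0.004,"fingers": 0.015},
    {"rx": 0,"ry": 0,"rz": 0,"tx": 0,"ty": 0,"tz": 0.004,"fingers": 0.015},
  ],
)

```text
time: 22.32
ee_pos: [0.5036, -0.0881, 0.0463]
ee_rot: [[-1.0, -0.018, 0.001], [-0.018, 1.0, 0.0], [-0.001, 0.0, -1.0]]
wrist_force: [1.0, 1.8, -0.2]
grip_width: 0.267
grasp_force: 40.8
```

Emit:
carry_out(
  increments=[
    {"rx": 0,"ry": 0,"rz": 0,"tx": -0.0003,"ty": 0.0004,"tz": 0.001,"fingers": 0.015},
    {"rx": 0,"ry": 0,"rz": 0,"tx": -0.0003,"ty": 0.0004,"tz": 0.002,"fingers": 0.015},
    {"rx": 0,"ry": 0,"rz": 0,"tx": -0.0003,"ty": 0.0004,"tz": 0.003,"fingers": 0.015},
    {"rx": 0,"ry": 0,"rz": 0,"tx": -0.0003,"ty": 0.0004,"tz": 0.004,"fingers": 0.015},
    {"rx": 0,"ry": 0,"rz": 0,"tx": -0.0003,"ty": 0.0004,"tz": 0.005,"fingers": 0.015},
    {"rx": 0,"ry": 0,"rz": 0,"tx": -0.0003,"ty": 0.0004,"tz": 0.006,"fingers": 0.015},
    {"rx": 0,"ry": 0,"rz": 0,"tx": -0.0003,"ty": 0.0004,"tz": 0.007,"fingers": 0.015},
    {"rx": 0,"ry": 0,"rz": 0,"tx": -0.0003,"ty": 0.0004,"tz": 0.007,"fingers": 0.015},
  ],
)

```text
time: 22.98
ee_pos: [0.5044, -0.088, 0.0399]
ee_rot: [[-1.0, -0.018, 0.002], [-0.018, 1.0, -0.001], [-0.002, -0.001, -1.0]]
wrist_force: [1.3, 1.1, 5.6]
grip_width: 0.268
grasp_force: 41.3
```

Emit:
carry_out(
  increments=[
    {"rx": 0,"ry": 0,"rz": 0,"tx": 0,"ty": 0,"tz": 0.001,"fingers": 0.015},
    {"rx": 0,"ry": 0,"rz": 0,"tx": 0,"ty": 0,"tz": 0.002,"fingers": 0.015},
    {"rx": 0,"ry": 0,"rz": 0,"tx": 0,"ty": 0,"tz": 0.003,"fingers": 0.015},
    {"rx": 0,"ry": 0,"rz": 0,"tx": 0,"ty": 0,"tz": 0.003,"fingers": 0.015},
  ],
)

```text
time: 23.32
ee_pos: [0.5045, -0.088, 0.0394]
ee_rot: [[-1.0, -0.018, 0.003], [-0.018, 1.0, -0.001], [-0.003, -0.001, -1.0]]
wrist_force: [-2.2, 2.2, 26.8]
grip_width: 0.266
grasp_force: 43.8
```

Emit:
carry_out(
  increments=[
    {"rx": 0,"ry": 0,"rz": 0,"tx": 0,"ty": 0,"tz": -0.004,"fingers": 0.015},
    {"rx": 0,"ry": 0,"rz": 0,"tx": 0,"ty": 0,"tz": -0.004,"fingers": 0.045},
    {"rx": 0,"ry": 0,"rz": 0,"tx": 0,"ty": 0,"tz": -0.005,"fingers": 0.045},
    {"rx": 0,"ry": 0,"rz": 0,"tx": 0,"ty": 0,"tz": -0.035,"fingers": 0.045},
    {"rx": 0,"ry": 0,"rz": 0,"tx": 0.03,"ty": 0,"tz": -0.05,"fingers": 0},
    {"rx": 0,"ry": 0,"rz": 0,"tx": 0.03,"ty": 0,"tz": -0.05,"fingers": 0},
    {"rx": 0,"ry": 0,"rz": 0,"tx": 0.03,"ty": 0,"tz": -0.05,"fingers": 0},
    {"rx": 0,"ry": 0,"rz": 0,"tx": 0.03,"ty": 0,"tz": -0.05,"fingers": 0},
    {"rx": 0,"ry": 0,"rz": 0,"tx": 0.03,"ty": 0,"tz": -0.02,"fingers": 0},
    {"rx": 0,"ry": 0,"rz": 0,"tx": 0.03,"ty": 0,"tz": -0.003,"fingers": 0},
    {"rx": 0,"ry": 0,"rz": 0,"tx": 0.03,"ty": 0,"tz": 0.002,"fingers": 0},
    {"rx": 0,"ry": 0,"rz": 0,"tx": 0.03,"ty": 0,"tz": 0.005,"fingers": 0},
    {"rx": 0,"ry": 0,"rz": 0,"tx": 0.03,"ty": 0,"tz": 0.0065,"fingers": 0},
    {"rx": 0,"ry": 0,"rz": 0,"tx": 0.03,"ty": 0,"tz": 0.0065,"fingers": 0},
  ],
)

```text
time: 24.48
ee_pos: [0.4732, -0.0881, 0.0305]
ee_rot: [[-1.0, -0.019, -0.001], [-0.019, 1.0, 0.0], [0.001, 0.0, -1.0]]
wrist_force: [-3.4, -0.1, 6.6]
grip_width: 0.001
grasp_force: 3.0
```

Emit:
carry_out(
  increments=[
    {"rx": 0,"ry": 0,"rz": 0,"tx": 0,"ty": 0,"tz": -0.035,"fingers": 0},
    {"rx": 0,"ry": 0,"rz": 0,"tx": -0.03,"ty": 0,"tz": -0.045,"fingers": 0},
    {"rx": 0,"ry": 0,"rz": 0,"tx": -0.06,"ty": 0,"tz": -0.04,"fingers": 0},
    {"rx": 0,"ry": 0,"rz": 0,"tx": -0.06,"ty": 0,"tz": -0.015,"fingers": 0},
    {"rx": 0,"ry": 0,"rz": 0,"tx": -0.06,"ty": 0,"tz": -0.006,"fingers": 0},
    {"rx": 0,"ry": 0,"rz": 0,"tx": -0.06,"ty": 0,"tz": -0.003,"fingers": 0},
    {"rx": 0,"ry": 0,"rz": 0,"tx": -0.06,"ty": 0,"tz": 0,"fingers": 0},
    {"rx": 0,"ry": 0,"rz": 0,"tx": -0.06,"ty": 0,"tz": 0,"fingers": 0},
  ],
)

```text
time: 25.15
ee_pos: [0.5327, -0.0869, 0.0302]
ee_rot: [[-1.0, -0.018, -0.001], [-0.018, 1.0, 0.001], [0.001, 0.001, -1.0]]
wrist_force: [-0.8, -0.0, -0.9]
grip_width: 0.002
grasp_force: 0.0
```

Emit:
carry_out(
  increments=[
    {"rx": 0,"ry": 0,"rz": 0,"tx": 0,"ty": 0,"tz": 0.001,"fingers": 0},
    {"rx": 0,"ry": 0,"rz": 0,"tx": 0,"ty": 0,"tz": 0.002,"fingers": 0},
    {"rx": 0,"ry": 0,"rz": 0,"tx": 0,"ty": 0,"tz": 0.002,"fingers": 0},
  ],
)

```text
time: 25.4
ee_pos: [0.5327, -0.087, 0.03]
ee_rot: [[-1.0, -0.018, -0.001], [-0.018, 1.0, 0.0], [0.001, 0.0, -1.0]]
wrist_force: [-2.4, 2.0, 15.4]
grip_width: 0.001
grasp_force: 7.4
```

Emit:
carry_out(
  increments=[
    {"rx": 0,"ry": 0,"rz": 0,"tx": 0,"ty": 0,"tz": -0.035,"fingers": 0},
    {"rx": 0,"ry": 0,"rz": 0,"tx": 0,"ty": 0.035,"tz": -0.045,"fingers": 0},
    {"rx": 0,"ry": 0,"rz": 0,"tx": 0,"ty": 0.065,"tz": -0.04,"fingers": 0},
    {"rx": 0,"ry": 0,"rz": 0,"tx": 0,"ty": 0.065,"tz": -0.015,"fingers": 0},
    {"rx": 0,"ry": 0,"rz": 0,"tx": 0,"ty": 0.065,"tz": -0.006,"fingers": 0},
    {"rx": 0,"ry": 0,"rz": 0,"tx": 0,"ty": 0.065,"tz": -0.003,"fingers": 0},
    {"rx": 0,"ry": 0,"rz": 0,"tx": 0,"ty": 0.065,"tz": 0,"fingers": 0},
    {"rx": 0,"ry": 0,"rz": 0,"tx": 0,"ty": 0.065,"tz": 0,"fingers": 0},
  ],
)

```text
time: 26.07
ee_pos: [0.5303, -0.0217, 0.0301]
ee_rot: [[-1.0, -0.016, -0.004], [-0.016, 1.0, 0.002], [0.004, 0.002, -1.0]]
wrist_force: [-5.1, 5.5, 20.7]
grip_width: -0.0
grasp_force: 10.3
```

Emit:
carry_out(
  increments=[
    {"rx": 0,"ry": 0,"rz": 0,"tx": 0,"ty": 0,"tz": -0.035,"fingers": 0},
    {"rx": 0,"ry": 0,"rz": 0,"tx": 0.03,"ty": 0,"tz": -0.045,"fingers": 0},
    {"rx": 0,"ry": 0,"rz": 0,"tx": 0.06,"ty": 0,"tz": -0.04,"fingers": 0},
    {"rx": 0,"ry": 0,"rz": 0,"tx": 0.06,"ty": 0,"tz": -0.015,"fingers": 0},
    {"rx": 0,"ry": 0,"rz": 0,"tx": 0.06,"ty": 0,"tz": -0.006,"fingers": 0},
    {"rx": 0,"ry": 0,"rz": 0,"tx": 0.06,"ty": 0,"tz": -0.003,"fingers": 0},
    {"rx": 0,"ry": 0,"rz": 0,"tx": 0.06,"ty": 0,"tz": 0,"fingers": 0},
    {"rx": 0,"ry": 0,"rz": 0,"tx": 0.06,"ty": 0,"tz": 0,"fingers": 0},
  ],
)

```text
time: 26.73
ee_pos: [0.4712, -0.0239, 0.03]
ee_rot: [[-1.0, -0.019, -0.003], [-0.019, 1.0, -0.0], [0.003, -0.0, -1.0]]
wrist_force: [-7.2, -2.1, 24.8]
grip_width: -0.002
grasp_force: 12.3
```

Three of the ends are flush at TCP z 0.030. I'll press foot 1's square end once more, then back off and look.

Emit:
carry_out(
  increments=[
    {"rx": 0,"ry": 0,"rz": 0,"tx": 0,"ty": 0,"tz": -0.035,"fingers": 0},
    {"rx": 0,"ry": 0,"rz": 0,"tx": 0,"ty": -0.035,"tz": -0.045,"fingers": 0},
    {"rx": 0,"ry": 0,"rz": 0,"tx": 0,"ty": -0.065,"tz": -0.04,"fingers": 0},
    {"rx": 0,"ry": 0,"rz": 0,"tx": 0,"ty": -0.065,"tz": -0.015,"fingers": 0},
    {"rx": 0,"ry": 0,"rz": 0,"tx": 0,"ty": -0.065,"tz": -0.006,"fingers": 0},
    {"rx": 0,"ry": 0,"rz": 0,"tx": 0,"ty": -0.065,"tz": -0.003,"fingers": 0},
    {"rx": 0,"ry": 0,"rz": 0,"tx": 0,"ty": -0.065,"tz": -0.001,"fingers": 0},
    {"rx": 0,"ry": 0,"rz": 0,"tx": 0,"ty": -0.065,"tz": -0.001,"fingers": 0},
  ],
)

```text
time: 27.4
ee_pos: [0.4736, -0.0888, 0.03]
ee_rot: [[-1.0, -0.021, -0.0], [-0.021, 1.0, -0.001], [0.0, -0.001, -1.0]]
wrist_force: [-3.1, -7.0, 10.8]
grip_width: -0.004
grasp_force: 5.4
```

Emit:
carry_out(
  increments=[
    {"rx": 0,"ry": 0,"rz": 0,"tx": 0,"ty": 0,"tz": -0.035,"fingers": 0},
    {"rx": 0,"ry": 0,"rz": 0,"tx": 0,"ty": 0,"tz": -0.075,"fingers": 0},
    {"rx": 0,"ry": 0,"rz": 0,"tx": 0,"ty": 0,"tz": -0.115,"fingers": 0},
    {"rx": 0,"ry": 0,"rz": 0,"tx": 0,"ty": 0,"tz": -0.15,"fingers": 0},
    {"rx": 0,"ry": 0,"rz": 0,"tx": 0.01,"ty": 0.03,"tz": -0.17,"fingers": 0},
    {"rx": 0,"ry": 0,"rz": 0,"tx": 0.02,"ty": 0.07,"tz": -0.18,"fingers": 0},
    {"rx": 0,"ry": 0,"rz": 0,"tx": 0.04,"ty": 0.11,"tz": -0.18,"fingers": 0},
    {"rx": 0,"ry": 0,"rz": 0,"tx": 0.05,"ty": 0.15,"tz": -0.18,"fingers": 0},
    {"rx": 0,"ry": 0,"rz": 0,"tx": 0.06,"ty": 0.19,"tz": -0.18,"fingers": 0},
    {"rx": 0,"ry": 0,"rz": 0,"tx": 0.06,"ty": 0.23,"tz": -0.18,"fingers": 0},
    {"rx": 0,"ry": 0,"rz": 0,"tx": 0.06,"ty": 0.27,"tz": -0.18,"fingers": 0},
    {"rx": 0,"ry": 0,"rz": 0,"tx": 0.06,"ty": 0.31,"tz": -0.18,"fingers": 0},
    {"rx": 0,"ry": 0,"rz": 0,"tx": 0.06,"ty": 0.35,"tz": -0.18,"fingers": 0},
    {"rx": 0,"ry": 0,"rz": 0,"tx": 0.06,"ty": 0.35,"tz": -0.18,"fingers": 0},
  ],
)

```text
time: 28.57
ee_pos: [0.4063, 0.2674, 0.2094]
ee_rot: [[-1.0, -0.027, 0.002], [-0.027, 1.0, 0.003], [-0.002, 0.003, -1.0]]
wrist_force: [0.4, -0.7, -0.5]
grip_width: 0.002
grasp_force: 0.0
```

```bash
python3 - <<'E'
from fit import *
p,d=camera("side");q,e=camera("top")
for i,g in ((1,(.5061,-.0857,.02)),(2,(.5055,-.0228,.02))):
    u=proj(np.array([[g[0],g[1],.022]]))[0].astype(int)
    print(fit(q[...,::-1],footm(.008),g,(u[0]-14,u[1]-28,u[0]+14,u[1]+28),(.003,.003,.03)))
print(get_obs()["ee_pos"],get_obs()["time"])
a=cv2.resize(p[160:290,230:430],(800,520),interpolation=cv2.INTER_CUBIC);save("fin",a)
E
```

```text
(array([ 0.50618749, -0.08713266,  0.04656011]), np.float64(268.74332479239297))
(array([ 0.50563731, -0.0228911 ,  0.02208947]), np.float64(224.39860667972357))
[0.40586052 0.2624053  0.20873912] 28.6667
```

View pics/fin.png

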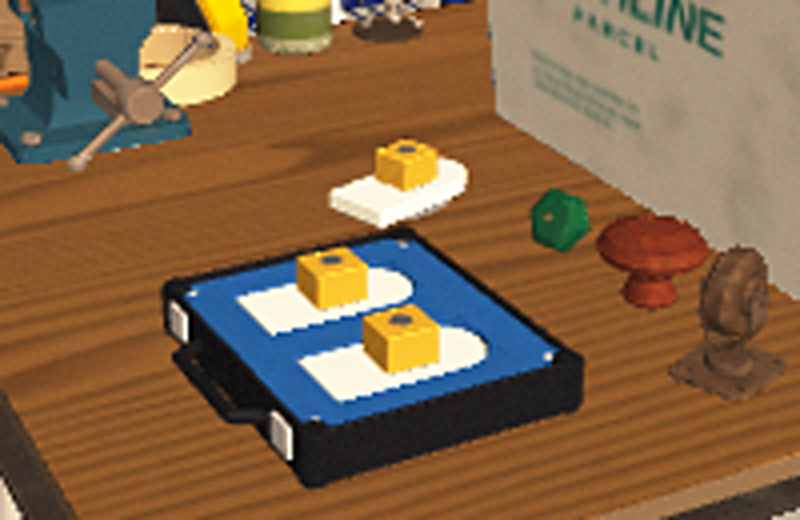

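Both sound feet sit flush in the insert, at about (330,295) and (395,355) in the crop. The rocking foot stands clear on the table and the bystanders haven't moved, so I'm handing in.

```bash
python3 -c "
from cell import *
print(sign_off())"
```

```text
the job is handed in; nothing more can be done
None
```

I pressed the two steady feet fully home, flush in the two cutouts, left the rocking foot standing on the table clear of the case, and handed the job in at about 29 s; no verdict came back.

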